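Ease the half-lapped divider out of the desk organiser and lay the stapler in

TASK

The stapler needs a long compartment: lift the long divider with the knob out of the desk organiser, straight up and level, and put it in the empty wooden tray; one of its ends sticks in its channel, you can only feel which, and pulled by the knob alone it cocks, so ease the ends free first. Then lay the stapler on its base in the middle compartment. Leave the cross dividers and the small things where they are.

Things in the scene. Friction and masses are not known exactly. Their poses are not given: they have to be found in the camera images.
- organiser: open desk organiser of pale wood, fixed on the desk: outside 186 mm (its x) by 212 mm (its y); floor 8 mm thick, walls 8 mm thick, wall tops 60 mm above the desk. Origin: centre of its underside. The long divider runs along its y at x = 0; two cross dividers run along its x at y = +45 and -45 mm.
- middle_floor (a point): point on the organiser's floor in the middle of the middle compartment, 8 mm above the desk; axes as the organiser's. Between the cross dividers this is 82 mm wide (y) and, with the long divider gone, 170 mm long (x).
- channel_left (a point): foot, at floor level, of the channel that holds the long divider's left end (organiser y = +88 mm): two wooden cheeks 44 mm high, reaching 18 mm either side of the divider. Low in the far cheek a sprung brass nose catches over a foot on the divider's end. Pulled up at this end, it gives at either 18 to 28 N or under 13 N; it looks the same.
- channel_right (a point): the same for the right end (organiser y = -88 mm): slack if the left one is tight, tight if the left one is slack. At either channel the catch gives in the first 3 mm, some drag follows, and an end raised 10 to 12 mm is quite free: its nose then stands out under it and mostly keeps it up.
- divider_mid (a point): centre, 32 mm above its underside, of the long divider: brown wood, 182 mm long (its y), 12 thick (its x), ends 64 high, scooped down to 34 in the middle, 220 g; stands on the organiser's floor. Slots open downward, 18 mm wide and 30 high at y = +-45 mm, sit over the cross dividers: it can only go straight up, and is clear after 55 mm. Leaning it over 0.09 rad in there strains the laps.
- divider_left (a point): place to take hold of the long divider's plank (12 mm thick, along its x) in the left end compartment, 65.5 mm left of its middle, 14 mm below its top edge; free for 11 mm along it either way. Raised 10 mm here with the other end down, the divider leans 0.065 rad and this place swings 3 mm toward the other end.
- divider_right (a point): the same in the right end compartment, 65.5 mm right of its middle.
- divider_knob (a point): centre of the wooden ball knob, 22 mm across, in the scoop at the middle of the long divider, 45 mm above its underside. The divider hangs level from it once both ends are free, but turns about it, and leans, if one end sticks.
- cross_left_mid (a point): centre, half-way up, of the loose cross divider at organiser y = +45 mm: pale wood, 166 mm long (x), 8 thick (y), 50 high, standing on the organiser's floor, 90 g.
- cross_right_mid (a point): the same, at organiser y = -45 mm.
- tray: low empty wooden tray with a dark lining, fixed: outside 118 mm (its x) by 262 mm (its y), walls 6 mm thick and 21 mm high, floor 5 mm thick. Origin: centre of its underside.
- stapler_mid (a point): centre, half-way up, of the blue and black desk stapler: 152 mm long (its y), 56 high (its z, up), base 42 wide (its x) and 13 high, upper arm 28 wide from 30 mm up to its top. 0.2 to 0.3 kg. It fits the middle compartment lengthwise along the organiser's x with 9 mm play at each end, either way round.
- matchbox: red matchbox, 36x54x16 mm, in the left far compartment (leave alone). Origin: centre of its underside.
- eraser: eraser, 19x43x13 mm, in the left near compartment (leave alone). Origin: centre of its underside.
- binder_clip: black binder clip, 32x56x22 mm, in the right near compartment (leave alone). Origin: centre of its underside.
- tea_light: tea light, 38 mm across, 15 high, in the right far compartment (leave alone). Origin: centre of its underside.

How it is judged:
On the way, in this order (a step that is already met when the one before it is completed fails the run):
1. the long divider is lifted level and straight up until it is clear of the organiser, still over its place (within 15 mm), and the cross dividers have stayed (z of divider_mid in the frame of organiser above 0.095 m and x of divider_mid in the frame of organiser between -0.015 and 0.015 m and y of divider_mid in the frame of organiser between -0.015 and 0.015 m and angle between divider_mid's own z axis and vertical below 0.2 rad and z of each of cross_left_mid, cross_right_mid in the frame of organiser below 0.041 m), for 0.1 s.
2. the long divider is in the tray, let go (x of divider_mid in the frame of tray between -0.045 and 0.045 m and y of divider_mid in the frame of tray between -0.035 and 0.035 m and z of divider_mid in the frame of tray below 0.05 m and contact force between the fingers and divider below 0.1 N and linear speed of divider below 0.05 m/s), for 0.2 s.
At the end, for the whole second after the job is handed in: Stapler upright on the organiser's floor in the middle compartment, lengthwise along it (within 0.25 rad); long divider at rest in the tray, standing or lying, its centre within 45 mm across and 35 mm along of the tray's middle; cross dividers still down in place (within 8 mm) (x of stapler_mid in the frame of organiser between -0.014 and 0.014 m and y of stapler_mid in the frame of organiser between -0.025 and 0.025 m and z of stapler_mid in the frame of organiser below 0.042 m and angle between stapler_mid's own z axis and vertical below 0.12 rad and angle between the y axis of stapler_mid and the x axis of organiser, either way round below 0.25 rad and linear speed of each of stapler, divider below 0.02 m/s and x of divider_mid in the frame of tray between -0.045 and 0.045 m and y of divider_mid in the frame of tray between -0.035 and 0.035 m and z of divider_mid in the frame of tray below 0.05 m and z of each of cross_left_mid, cross_right_mid in the frame of organiser below 0.041 m); the robot touches nothing.
It fails at once if the long divider leans more than 0.09 rad while still between the cross dividers (angle between divider_mid's own z axis and vertical above 0.09 rad and z of divider_mid in the frame of organiser below 0.09 m and horizontal distance between divider_mid and organiser below 0.06 m).
It fails at once if a cross divider is pulled up by more than 8 mm (not (z of cross_left_mid in the frame of organiser below 0.041 m) or not (z of cross_right_mid in the frame of organiser below 0.041 m)).
It fails at once if a small thing in the organiser is shifted by more than 20 mm (distance of any of matchbox, eraser, binder_clip, tea_light from where it was at the start of the episode above 0.02 m).
It also fails if it takes over 58 s, if anything falls off the work surface, if the arm or the gripper's body presses on something with over 40 N, if the wrist force passes 120 N, or if a joint passes its speed limit or range.

ROBOT

A 7-joint arm with a two-finger parallel gripper is mounted at the origin on the work surface; the furniture and walls round the work are solid. World frame = base frame: x ahead of the robot, y to its left, z up, the work surface at z = 0. Lengths are in m, angles in rad, forces in N, time in s.
With the tool pointing down it reaches from about 0.425 to 0.925 m from the base axis. Payload 6.8 kg.
Tool frame: the origin (TCP) lies on the mounting face of the last link; the fingertips stand 173 mm ahead of it and the grasp point (between the pads) lies 155 mm ahead of it; z points along the fingers, y is the line along which they close (so a half turn about z gives the same grasp; the last joint's range is limited). The gripper opens to 85 mm and grips with 20 to 120 N. Pads are 22 mm wide; open, the fingers measure 114 mm over their backs; the gripper's body (76 mm by 85 mm) begins 54 mm behind the grasp point. The pads swing forward as they close: fully open they stand 13 mm farther back than shut.
Start: joints at [0.646, 0.477, 0.022, 1.555, -0.011, 1.109, -0.083], TCP at [0.492, -0.462, 0.405] pointing down, gripper open.
Joint ranges: [-2.96, 2.96], [-0.34, 2.1], [-1.41, 1.46], [0.24, 2.44], [-1.37, 4.51], [0.17, 1.92], [-2.96, 2.96]. Speed limits (rad/s): [2.39, 2.39, 3.14, 3.14, 3.14, 3.14, 3.14].

INTERFACE

Orientations are given as a rotation vector (axis times angle).
In Python, from bench import r gives the robot as it stands.
- The arm moves only by the tool arm_command, never from a script. Its argument "plan" is a list of rows, each an object of numbers: "claw": the closure, from 0 (fully open) to 1 (shut); "tx", "ty", "tz": the shift along the tool's x, y, z in m; "ax", "ay", "az": the turn, a rotation vector about the tool's x, y, z in degrees. A call has exactly 10 rows; each row shifts and turns the commanded pose from where the row before left it, along the tool's axes as they then stand; what a row does not reach is not made up. A row lasts 1/12 s, in which the tool goes at most 41.7 mm and 7.16 degrees, less where a joint would pass 70% of its speed; a pose out of reach is approached as far as the arm can. A call is refused whole if a number of a shift passes 0.0417 or a number of a turn 7.16, either way. A call with a gripper value outside its range is refused whole. The fingers move at their own pace and stop on an object; "squeeze" is the grip in N (left out, the last holds). Time passes only in rows, so rows that do not move let the fingers close, or fill a call up. It gives the time, the measured TCP pose, the force, the opening and the grip force at its end, in the units of the state.
- r.get_obs(): the state, without advancing time (a new reading comes with each control period).
- r.grab_frame(name): name is "scene" or "top" or "wrist"; returns the picture (384x512x3 uint8, red, green, blue); there is no depth.
- r.camera_model(name): a dict with "fx", "fy", "cx", "cy" (pixels), "position" and "orientation" of the camera in the world; the wrist camera has in their place "tool_from_camera" (4x4, takes a point from camera to tool coordinates, whose origin is the TCP and whose axes are the flange's). Camera axes: x right, y up, looking along -z (the intrinsics and any distortion apply to the point x, -y, -z); pixel columns grow to the right and rows downward; lengths in m; the calibration is good to about 2 mm. A picture is of the moment at which its call begins: read the wrist's pose just before it. camera_model takes no time and is no camera call.
- r.hand_in(): hands the job in; it is judged then, once.
Trained networks look in the newest picture that a camera, given by its name, has taken for a name from the list of things; names that differ only in an ending like _2 or _b are one class to them, and where a whole thing is asked for, a point or a joint stands for the part that bears it (a point fixed in the world has none). Each returns a list of dicts, best first, with "confidence" (0 to 1); they miss things now and then, are a little off and sometimes report something else, mostly with a low value. They report only what shows in the picture. A call takes as long as a camera call.
- r.boxes_of(target, camera): "location" ([x, y, z] in m, in the coordinates of the camera as it stood for that picture, good to about 4 mm: the middle of the surface that is visible of it).
- r.tip_of(target, camera): "location" ([x, y, z] in m, in the coordinates of the camera as it stood for that picture, good to about 4 mm: a listed point, or the origin of a listed thing).
The state is a dict: "clock": time; "joints": joint angles; "qvel": joint speeds; "tau": joint torques, N m; "tcp_pos": TCP position; "orientation": TCP orientation; "contact_force": force on the tool from outside, world axes, zero at the start; "moment": the same for the moment, N m; "grip_width": finger opening in m; "gripper_force": force on a finger pad.
Only numpy, scipy, OpenCV 4.12 (cv2) and the standard library are available. Lean on these libraries where they do the work, as an engineer would, in place of code of your own. Each camera call takes 0.05 s, during which the arm holds its last target. There are 200 camera calls.

## Working session

There is one attempt and no reset: what is moved stays moved. The work goes in short steps, Python scripts to look and compute and a tool call to move; the robot and the scene stay as the last step left them, time stands still between calls to the robot, and variables do not carry over. Pictures are saved under pics/ and viewed, at most 15 in all, crops included, and the job is handed in when it is done.

Besides the shell and the picture viewer there is one more tool, called by a JSON object that holds its "name" and its "arguments", one argument or row to a line. arm_command: Moves the arm, as the interface text tells. Its arguments: {"type":"object","properties":{"plan":{"type":"array","items":{"type":"object","properties":{"claw":{"type":"number"},"tx":{"type":"number"},"ty":{"type":"number"},"tz":{"type":"number"},"ax":{"type":"number"},"ay":{"type":"number"},"az":{"type":"number"}}}},"squeeze":{"type":"number"}},"required":["plan"]}

```bash
mkdir -p pics; ls; cat > h.py <<'E'
import numpy as np, cv2
from scipy.spatial.transform import Rotation as R
from bench import r
def campose(n,o=None):
    m=r.camera_model(n)
    if n=="wrist":
        o=o or r.get_obs()
        T=np.eye(4);T[:3,:3]=R.from_rotvec(o["orientation"]).as_matrix();T[:3,3]=o["tcp_pos"]
        return T@np.array(m["tool_from_camera"])
    T=np.eye(4);q=np.array(m["orientation"])
    T[:3,:3]=q if q.shape==(3,3) else R.from_rotvec(q).as_matrix();T[:3,3]=m["position"];return T
def look(n,f=None):
    o=r.get_obs();T=campose(n,o);im=np.array(r.grab_frame(n))
    if f:cv2.imwrite("pics/"+f,im[:,:,::-1])
    return T,im
def tip(t,n,T,k=1,f=None):
    L=(f or r.tip_of)(t,n)
    return [(np.round(T[:3,:3]@np.array(d["location"])+T[:3,3],4).tolist(),round(d["confidence"],2)) for d in L[:k]]
E
python3 - <<'E'
from h import *
print(r.get_obs())
for n in ("top","scene"):
    print(n,r.camera_model(n))
    T,im=look(n,n+"0.png")
    for t in "organiser middle_floor channel_left channel_right divider_mid divider_left divider_right divider_knob cross_left_mid cross_right_mid tray stapler_mid".split():
        print(t,tip(t,n,T))
print(r.camera_model("wrist"))
a=cv2.imread("pics/top0.png");b=cv2.imread("pics/scene0.png")
cv2.imwrite("pics/both.png",np.hstack([cv2.resize(a,(400,300)),cv2.resize(b,(400,300))]))
E
```

```text
pics
{'clock': 0.0, 'joints': array([ 0.64590404,  0.4777627 ,  0.0223032 ,  1.55646589, -0.01148102,
        1.10928212, -0.08308526]), 'qvel': array([ 0.00160945, -0.00012113,  0.00105409,  0.00054496,  0.00020311,
       -0.00049545,  0.0002898 ]), 'tau': array([ 1.49422191e-03, -5.96446002e+01,  1.60877153e+00, -2.81196249e+01,
        1.24960067e-02,  9.36479395e-03, -1.80283138e-05]), 'tcp_pos': array([ 0.49185406, -0.46186749,  0.40374371]), 'orientation': array([-2.88172083e+00, -1.24712658e+00,  1.30376958e-03]), 'contact_force': array([ 0.17088394, -0.45459822, -0.43978794]), 'moment': array([-0.00325208,  0.04243372,  0.0017104 ]), 'gripper_force': 0.0, 'grip_width': 0.08559373627890206}
top {'fx': 466.0404170416489, 'fy': 466.0404170416489, 'cx': 255.43170625255016, 'cy': 192.8663610435605, 'position': array([0.36831391, 0.03639888, 1.06575873]), 'orientation': array([ 0.1607233 , -0.156658  , -1.52195792])}
organiser [([0.6209, -0.1047, 0.0058], 0.96)]
middle_floor [([0.6187, -0.0979, 0.0081], 0.69)]
channel_left [([0.6302, -0.0167, 0.0106], 0.86)]
channel_right [([0.604
[... 983 characters left out ...]
ider_knob [([0.6216, -0.1069, 0.0544], 0.88)]
cross_left_mid [([0.6282, -0.0627, 0.0322], 0.87)]
cross_right_mid [([0.6154, -0.1499, 0.0305], 0.55)]
tray [([0.4487, 0.2388, -0.0056], 0.95)]
stapler_mid [([0.4298, 0.0002, 0.029], 0.64)]
{'fx': 323.09682737790496, 'fy': 323.09682737790496, 'cx': 253.0138040424764, 'cy': 193.2034584801197, 'tool_from_camera': array([[-8.64762690e-04,  9.54873083e-01,  2.97012875e-01,
         7.42124041e-02],
       [ 9.99999588e-01,  7.43620679e-04,  5.20849352e-04,
         8.65786259e-04],
       [ 2.76480110e-04,  2.97013203e-01, -9.54873332e-01,
         3.14883242e-02],
       [ 0.00000000e+00,  0.00000000e+00,  0.00000000e+00,
         1.00000000e+00]])}
```

View pics/top0.png

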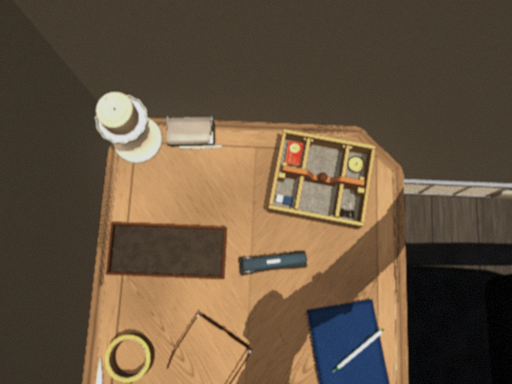

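View pics/scene0.png

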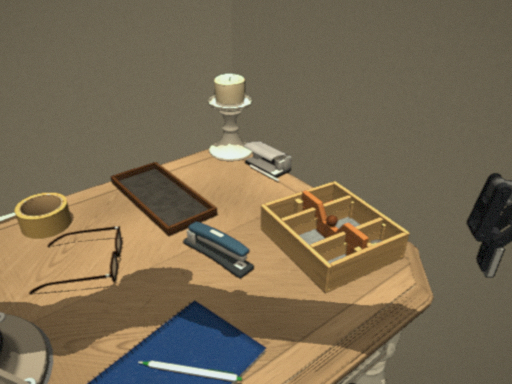

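The top view shows the organiser around (322,178), tray (167,250) and stapler (272,262). The scene view agrees, with the knob at (332,220). I'll go above the organiser for a close look.

```bash
cat >> h.py <<'E'
def down(yaw,lean=0):
    c,s=np.cos(yaw),np.sin(yaw)
    return R.from_matrix(np.array([[c,s,0],[s,-c,0],[0,0,-1]]).T.T)*R.from_euler('y',lean)
def plan(p,yaw,n,lean=0):
    """rows, equal world shift, from the measured pose to grasp... TCP p, tool x at yaw"""
    o=r.get_obs();A=R.from_rotvec(o["orientation"]);B=down(yaw,lean);d=np.array(p)-o["tcp_pos"]
    v=(A.inv()*B).as_rotvec()/n
    print("dworld",d.round(4),"turn/row deg",np.degrees(v).round(2))
    for i in range(n):
        C=A*R.from_rotvec(v*i);print((C.inv().apply(d)/n).round(4).tolist())
E
python3 - <<'E'
from h import *
plan([0.60,-0.12,0.40],np.radians(80.5),10)
E
```

```text
dworld [ 0.1079  0.3421 -0.0047] turn/row deg [ 0.    0.   -3.37]
[0.0323, -0.0155, 0.0005]
[0.0332, -0.0136, 0.0005]
[0.0339, -0.0116, 0.0005]
[0.0346, -0.0096, 0.0005]
[0.0351, -0.0076, 0.0005]
[0.0354, -0.0055, 0.0005]
[0.0357, -0.0034, 0.0005]
[0.0358, -0.0013, 0.0005]
[0.0359, 0.0008, 0.0005]
[0.0358, 0.0029, 0.0005]
```

{"name": "arm_command", "arguments": {
  "plan": [
    {"tx":0.0323,"ty":-0.0155,"az":-3.37,"claw":0.5},
    {"tx":0.0332,"ty":-0.0136,"az":-3.37,"claw":0.5},
    {"tx":0.0339,"ty":-0.0116,"az":-3.37,"claw":0.5},
    {"tx":0.0346,"ty":-0.0096,"az":-3.37,"claw":0.5},
    {"tx":0.0351,"ty":-0.0076,"az":-3.37,"claw":0.5},
    {"tx":0.0354,"ty":-0.0055,"az":-3.37,"claw":0.5},
    {"tx":0.0357,"ty":-0.0034,"az":-3.37,"claw":0.5},
    {"tx":0.0358,"ty":-0.0013,"az":-3.37,"claw":0.5},
    {"tx":0.0359,"ty":0.0008,"az":-3.37,"claw":0.5},
    {"tx":0.0358,"ty":0.0029,"az":-3.37,"claw":0.5}
  ],
  "squeeze": 80
}}

```text
invalid input at $.plan[0]: expected keys claw, tx, ty, tz, ax, ay, az
```

```bash
python3 - <<'E'
from h import *
n="wrist"
T,im=look(n,"w1.png");o=r.get_obs();print(o["tcp_pos"],o["joints"],o["qvel"].round(2),o["grip_width"])
for t in "organiser middle_floor channel_left channel_right divider_mid divider_left divider_right divider_knob cross_left_mid cross_right_mid".split():
        print(t,tip(t,n,T))
E
```

```text
[ 0.49207891 -0.46205961  0.40470232] [ 0.64588089  0.4770086   0.02237046  1.55539819 -0.0115233   1.10931373
 -0.08313377] [ 0. -0.  0. -0. -0. -0. -0.] 0.08565493221411634
organiser []
middle_floor []
channel_left []
channel_right []
divider_mid []
divider_left []
divider_right []
divider_knob []
cross_left_mid []
cross_right_mid []
```

View pics/w1.png

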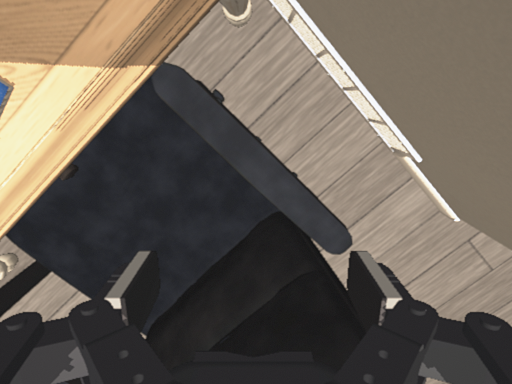

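That call was refused because every row needs all the keys. The picture just shows the chair from the start pose, with the fingers at the bottom. Sending it again with full rows.

{"name": "arm_command", "arguments": {
  "plan": [
    {"tx":0.0323,"ty":-0.0155,"tz":0,"ax":0,"ay":0,"az":-3.37,"claw":0.5},
    {"tx":0.0332,"ty":-0.0136,"tz":0,"ax":0,"ay":0,"az":-3.37,"claw":0.5},
    {"tx":0.0339,"ty":-0.0116,"tz":0,"ax":0,"ay":0,"az":-3.37,"claw":0.5},
    {"tx":0.0346,"ty":-0.0096,"tz":0,"ax":0,"ay":0,"az":-3.37,"claw":0.5},
    {"tx":0.0351,"ty":-0.0076,"tz":0,"ax":0,"ay":0,"az":-3.37,"claw":0.5},
    {"tx":0.0354,"ty":-0.0055,"tz":0,"ax":0,"ay":0,"az":-3.37,"claw":0.5},
    {"tx":0.0357,"ty":-0.0034,"tz":0,"ax":0,"ay":0,"az":-3.37,"claw":0.5},
    {"tx":0.0358,"ty":-0.0013,"tz":0,"ax":0,"ay":0,"az":-3.37,"claw":0.5},
    {"tx":0.0359,"ty":0.0008,"tz":0,"ax":0,"ay":0,"az":-3.37,"claw":0.5},
    {"tx":0.0358,"ty":0.0029,"tz":0,"ax":0,"ay":0,"az":-3.37,"claw":0.5}
  ],
  "squeeze": 80
}}

```text
clock: 2.68
tcp_pos: [0.6004, -0.1185, 0.405]
orientation: [2.395, 2.033, 0.0]
contact_force: [0.5, -0.3, -0.9]
grip_width: 0.0427
gripper_force: 0.0
```

```bash
python3 - <<'E'
from h import *
n="wrist"
T,im=look(n,"w2.png");o=r.get_obs();print(o["clock"],o["tcp_pos"],o["joints"],o["qvel"].round(2),o["grip_width"])
for t in "organiser middle_floor channel_left channel_right divider_mid divider_left divider_right divider_knob cross_left_mid cross_right_mid".split():
        print(t,tip(t,n,T))
E
```

```text
2.7333 [ 0.6025272  -0.10927417  0.40514098] [ 0.24867964  0.3847485  -0.22144631  1.69979149  0.08780597  1.06505498
 -0.14882329] [ 0.02 -0.01 -0.01  0.01 -0.04 -0.    0.02] 0.04277166693564585
organiser [([0.619, -0.1058, 0.003], 0.58)]
middle_floor [([0.6176, -0.1031, 0.0092], 0.56)]
channel_left [([0.6324, -0.0201, 0.008], 0.75)]
channel_right [([0.6095, -0.1936, 0.0064], 0.96)]
divider_mid [([0.6177, -0.1028, 0.0392], 0.68)]
divider_left [([0.6253, -0.0391, 0.0586], 0.79)]
divider_right [([0.606, -0.1698, 0.0536], 0.92)]
divider_knob [([0.4266, -0.0004, 0.0236], 0.58)]
cross_left_mid [([0.607, -0.1723, 0.0585], 0.63)]
cross_right_mid [([0.6121, -0.1495, 0.0336], 0.85)]
```

View pics/w2.png

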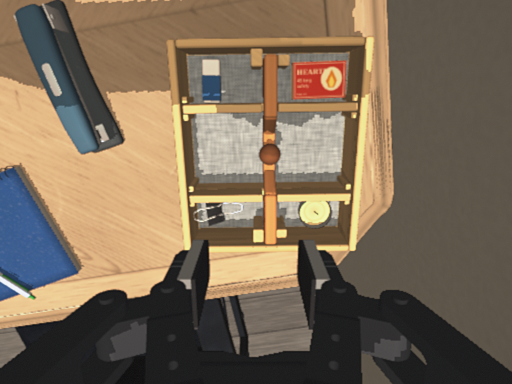

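The wrist view shows the organiser square in the picture, with the divider along column 270 from (270,55) to (271,243) and the knob at (269,154). I'll measure the plank's line by colour now that the arm has settled.

```bash
cat >> h.py <<'E'
def ray(n,T,uv,z):
    m=r.camera_model(n);d=np.array([(uv[0]-m["cx"])/m["fx"],-(uv[1]-m["cy"])/m["fy"],-1.])
    d=T[:3,:3]@d;return (T[:3,3]+d*(z-T[2,3])/d[2])
E
python3 - <<'E'
from h import *
n="wrist"
T,im=look(n,"w3.png");o=r.get_obs();print(o["clock"],o["tcp_pos"],o["orientation"],o["qvel"].round(3))
hsv=cv2.cvtColor(im,cv2.COLOR_RGB2HSV).astype(int)
a=im[60:80,262:280].reshape(-1,3)
print(hsv[90,264:278].tolist(),hsv[215,264:278].tolist())
m=(hsv[...,0]<14)&(hsv[...,1]>150)&(hsv[...,2]>80)
m[:,:255]=0;m[:,287:]=0;m[:45]=0;m[250:]=0
for v in (58,70,85,95,100,200,210,220,230,240):
    c=np.where(m[v])[0]
    if len(c): print(v,c.min(),c.max(),ray(n,T,(c.mean(),v),0.072).round(4))
vv=np.where(m.sum(1)>5)[0];print(vv.min(),vv.max())
for t in ["divider_knob","divider_mid","divider_left","divider_right","channel_left","channel_right"]:print(t,tip(t,n,T,2))
print(ray(n,T,(269,154),.053))
E
```

```text
3.2833 [ 0.59996337 -0.12096091  0.40472755] [ 2.39919224e+00  2.02788045e+00 -2.47819950e-04] [-0.004  0.    -0.007  0.    -0.004  0.001  0.001]
[[12, 163, 122], [12, 163, 163], [12, 161, 179], [12, 160, 186], [12, 162, 184], [12, 163, 180], [12, 162, 179], [12, 163, 177], [12, 165, 178], [13, 164, 179], [12, 163, 181], [12, 166, 175], [11, 150, 151], [13, 62, 123]] [[11, 155, 87], [12, 170, 195], [14, 161, 244], [17, 151, 243], [18, 147, 240], [18, 148, 240], [17, 150, 240], [17, 152, 240], [16, 151, 240], [17, 151, 240], [16, 151, 242], [14, 159, 244], [11, 167, 200], [15, 129, 99]]
58 264 276 [ 0.6313 -0.0225  0.072 ]
70 264 276 [ 0.6298 -0.0321  0.072 ]
85 264 276 [ 0.6279 -0.0444  0.072 ]
95 264 275 [ 0.6262 -0.0527  0.072 ]
100 264 276 [ 0.626 -0.057  0.072]
200 265 276 [ 0.612  -0.1504  0.072 ]
210 264 276 [ 0.6083 -0.1604  0.072 ]
220 265 276 [ 0.6088 -0.1713  0.072 ]
230 265 276 [ 0.6072 -0.1821  0.072 ]
240 265 266 [ 0.6004 -0.1922  0.072 ]
50 241
divider_knob []
divider_mid []
divider_left [([0.6295, -0.0385, 0.0575], 0.69)]
divider_right [([0.608, -0.1725, 0.0557], 0.85)]
channel_left [([0.6322, -0.0223, 0.0057], 0.97)]
channel_right [([0.6064, -0.1963, 0.0068], 0.65)]
[ 0.61792881 -0.10867725  0.053     ]
```

{"name": "arm_command", "arguments": {
  "plan": [
    {"tx":0,"ty":0,"tz":0,"ax":0,"ay":0,"az":-1.0,"claw":0.55},
    {"tx":0.0166,"ty":0.0033,"tz":0.02,"ax":0,"ay":0,"az":0,"claw":0.55},
    {"tx":0.0166,"ty":0.0033,"tz":0.02,"ax":0,"ay":0,"az":0,"claw":0.55},
    {"tx":0.0166,"ty":0.0033,"tz":0.02,"ax":0,"ay":0,"az":0,"claw":0.55},
    {"tx":0.0166,"ty":0.0033,"tz":0.02,"ax":0,"ay":0,"az":0,"claw":0.55},
    {"tx":0.0166,"ty":0.0033,"tz":0.02,"ax":0,"ay":0,"az":0,"claw":0.55},
    {"tx":0,"ty":0,"tz":0.01,"ax":0,"ay":0,"az":0,"claw":0.55},
    {"tx":0,"ty":0,"tz":0,"ax":0,"ay":0,"az":0,"claw":0.55},
    {"tx":0,"ty":0,"tz":0,"ax":0,"ay":0,"az":0,"claw":0.55},
    {"tx":0,"ty":0,"tz":0,"ax":0,"ay":0,"az":0,"claw":0.55}
  ],
  "squeeze": 80
}}

```text
clock: 4.42
tcp_pos: [0.629, -0.042, 0.2959]
orientation: [2.38, 2.048, 0.001]
contact_force: [0.8, -0.3, 0.9]
grip_width: 0.0387
gripper_force: 0.0
```

```bash
python3 - <<'E'
from h import *
n="wrist"
T,im=look(n,"w4.png");o=r.get_obs();print(o["clock"],o["tcp_pos"],o["orientation"],o["qvel"].round(3),o["grip_width"])
for t in ["divider_left","channel_left","cross_left_mid"]:print(t,tip(t,n,T,2))
E
```

```text
4.4667 [ 0.62907206 -0.04193092  0.29612754] [2.38034658e+00 2.04719411e+00 1.65717688e-03] [-0.001 -0.005 -0.004 -0.002 -0.002 -0.002 -0.004] 0.038320558479023395
divider_left [([0.6297, -0.0387, 0.0557], 0.98)]
channel_left [([0.6324, -0.0217, 0.0087], 0.72)]
cross_left_mid [([0.6274, -0.062, 0.0332], 0.77), ([0.6284, -0.0412, 0.0593], 0.75)]
```

View pics/w4.png

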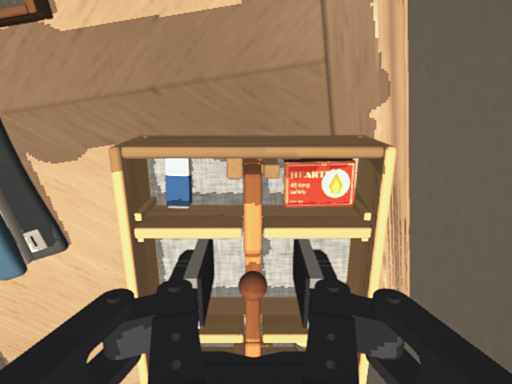

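The plank at column 252 sits between the fingers at 212 and 295. The left cheeks end at row 178 and the cross divider's top starts near row 229. Next I'll turn those rows into positions along the divider.

```bash
python3 - <<'E'
from h import *
o=r.get_obs();T=campose("wrist",o);u=np.array([.1495,.9888])
t=o["tcp_pos"][:2]
for nm,uv,z in [("cheek",(235,178),.052),("cross",(225,229),.058),("crossnear",(225,237),.058),("plankend",(253,160),.072),("plank",(253,200),.072),("wall",(253,157),.06)]:
    p=ray("wrist",T,uv,z);print(nm,p.round(4),"along from tcp",((p[:2]-t)@u).round(4),"across",((p[:2]-t)@np.array([.9888,-.1495])).round(4))
E
```

```text
cheek [ 0.6198 -0.021   0.052 ] along from tcp 0.0188 across -0.0121
cross [ 0.6074 -0.0544  0.058 ] along from tcp -0.0161 across -0.0193
crossnear [ 0.6064 -0.0604  0.058 ] along from tcp -0.0222 across -0.0195
plankend [ 0.6343 -0.0065  0.072 ] along from tcp 0.0352 across 0.0001
plank [ 0.6305 -0.0317  0.072 ] along from tcp 0.0097 across 0.0001
wall [ 0.6342 -0.007   0.06  ] along from tcp 0.0347 across 0.0001
```

{"name": "arm_command", "arguments": {
  "plan": [
    {"tx":0.0014,"ty":0,"tz":0.02,"ax":0,"ay":0,"az":0,"claw":0.55},
    {"tx":0,"ty":0,"tz":0.02,"ax":0,"ay":0,"az":0,"claw":0.55},
    {"tx":0,"ty":0,"tz":0.02,"ax":0,"ay":0,"az":0,"claw":0.55},
    {"tx":0,"ty":0,"tz":0.014,"ax":0,"ay":0,"az":0,"claw":0.55},
    {"tx":0,"ty":0,"tz":0.007,"ax":0,"ay":0,"az":0,"claw":0.55},
    {"tx":0,"ty":0,"tz":0,"ax":0,"ay":0,"az":0,"claw":0.55},
    {"tx":0,"ty":0,"tz":0,"ax":0,"ay":0,"az":0,"claw":1},
    {"tx":0,"ty":0,"tz":0,"ax":0,"ay":0,"az":0,"claw":1},
    {"tx":0,"ty":0,"tz":0,"ax":0,"ay":0,"az":0,"claw":1},
    {"tx":0,"ty":0,"tz":0,"ax":0,"ay":0,"az":0,"claw":1}
  ],
  "squeeze": 80
}}

```text
clock: 5.45
tcp_pos: [0.6294, -0.039, 0.2151]
orientation: [2.379, 2.05, 0.002]
contact_force: [-1.5, 0.2, 5.2]
grip_width: 0.0107
gripper_force: 78.7
```

{"name": "arm_command", "arguments": {
  "plan": [
    {"tx":-0.0006,"ty":0,"tz":-0.0005,"ax":0,"ay":0.18,"az":0,"claw":1},
    {"tx":-0.0006,"ty":0,"tz":-0.0005,"ax":0,"ay":0.18,"az":0,"claw":1},
    {"tx":-0.0006,"ty":0,"tz":-0.0005,"ax":0,"ay":0.18,"az":0,"claw":1},
    {"tx":0,"ty":0,"tz":0,"ax":0,"ay":0,"az":0,"claw":1},
    {"tx":0,"ty":0,"tz":0,"ax":0,"ay":0,"az":0,"claw":1},
    {"tx":0,"ty":0,"tz":0,"ax":0,"ay":0,"az":0,"claw":1},
    {"tx":0,"ty":0,"tz":0,"ax":0,"ay":0,"az":0,"claw":1},
    {"tx":0,"ty":0,"tz":0,"ax":0,"ay":0,"az":0,"claw":1},
    {"tx":0,"ty":0,"tz":0,"ax":0,"ay":0,"az":0,"claw":1},
    {"tx":0,"ty":0,"tz":0,"ax":0,"ay":0,"az":0,"claw":1}
  ],
  "squeeze": 80
}}

```text
clock: 6.28
tcp_pos: [0.6289, -0.0406, 0.2154]
orientation: [-2.375, -2.047, -0.012]
contact_force: [1.9, 3.2, 2.5]
grip_width: 0.0109
gripper_force: 78.5
```

{"name": "arm_command", "arguments": {
  "plan": [
    {"tx":-0.0012,"ty":0,"tz":-0.001,"ax":0,"ay":0.37,"az":0,"claw":1},
    {"tx":-0.0012,"ty":0,"tz":-0.001,"ax":0,"ay":0.37,"az":0,"claw":1},
    {"tx":0,"ty":0,"tz":0,"ax":0,"ay":0,"az":0,"claw":1},
    {"tx":0,"ty":0,"tz":0,"ax":0,"ay":0,"az":0,"claw":1},
    {"tx":0,"ty":0,"tz":0,"ax":0,"ay":0,"az":0,"claw":1},
    {"tx":0,"ty":0,"tz":0,"ax":0,"ay":0,"az":0,"claw":1},
    {"tx":0,"ty":0,"tz":0,"ax":0,"ay":0,"az":0,"claw":1},
    {"tx":0,"ty":0,"tz":0,"ax":0,"ay":0,"az":0,"claw":1},
    {"tx":0,"ty":0,"tz":0,"ax":0,"ay":0,"az":0,"claw":1},
    {"tx":0,"ty":0,"tz":0,"ax":0,"ay":0,"az":0,"claw":1}
  ],
  "squeeze": 80
}}

```text
clock: 7.12
tcp_pos: [0.6283, -0.0433, 0.2171]
orientation: [-2.369, -2.041, -0.026]
contact_force: [0.7, 0.7, 2.9]
grip_width: 0.0106
gripper_force: 78.6
```

```bash
python3 - <<'E'
from h import *
o=r.get_obs();M=R.from_rotvec(o["orientation"]).as_matrix();print(M.round(4));g=o["tcp_pos"]+.155*M[:,2];print("grasp",g.round(4),o["contact_force"].round(2),o["moment"].round(3),o["clock"],o["qvel"].round(4))
E
```

```text
[[ 1.479e-01  9.890e-01  3.100e-03]
 [ 9.888e-01 -1.479e-01  2.190e-02]
 [ 2.210e-02 -1.000e-04 -9.998e-01]]
grasp [ 0.6288 -0.0399  0.0622] [0.67 0.7  2.88] [-0.336 -0.021  0.21 ] 7.1167 [ 0.0004 -0.0002 -0.0009 -0.0005  0.0004 -0.0004 -0.0016]
```

{"name": "arm_command", "arguments": {
  "plan": [
    {"tx":-0.0012,"ty":0,"tz":-0.001,"ax":0,"ay":0.37,"az":0,"claw":1},
    {"tx":-0.0012,"ty":0,"tz":-0.001,"ax":0,"ay":0.37,"az":0,"claw":1},
    {"tx":0,"ty":0,"tz":0,"ax":0,"ay":0,"az":0,"claw":1},
    {"tx":0,"ty":0,"tz":0,"ax":0,"ay":0,"az":0,"claw":1},
    {"tx":0,"ty":0,"tz":0,"ax":0,"ay":0,"az":0,"claw":1},
    {"tx":0,"ty":0,"tz":0,"ax":0,"ay":0,"az":0,"claw":1},
    {"tx":0,"ty":0,"tz":0,"ax":0,"ay":0,"az":0,"claw":1},
    {"tx":0,"ty":0,"tz":0,"ax":0,"ay":0,"az":0,"claw":1},
    {"tx":0,"ty":0,"tz":0,"ax":0,"ay":0,"az":0,"claw":1},
    {"tx":0,"ty":0,"tz":0,"ax":0,"ay":0,"az":0,"claw":1}
  ],
  "squeeze": 80
}}

```text
clock: 7.95
tcp_pos: [0.6279, -0.0459, 0.219]
orientation: [-2.363, -2.035, -0.041]
contact_force: [-0.1, -0.3, 2.3]
grip_width: 0.011
gripper_force: 78.5
```

```bash
python3 - <<'E'
from h import *
o=r.get_obs();M=R.from_rotvec(o["orientation"]).as_matrix();print(M.round(4));g=o["tcp_pos"]+.155*M[:,2];print("grasp",g.round(4),o["contact_force"].round(2),o["moment"].round(3),o["clock"],o["qvel"].round(4))
E
```

```text
[[ 1.479e-01  9.890e-01  5.000e-03]
 [ 9.884e-01 -1.480e-01  3.440e-02]
 [ 3.480e-02 -1.000e-04 -9.994e-01]]
grasp [ 0.6287 -0.0406  0.0641] [-0.14 -0.33  2.28] [-0.843  0.06   0.108] 7.95 [-0.0013  0.0022  0.0007  0.0005  0.002  -0.001  -0.0013]
```

{"name": "arm_command", "arguments": {
  "plan": [
    {"tx":-0.001,"ty":0,"tz":-0.0012,"ax":0,"ay":0.25,"az":0,"claw":1},
    {"tx":-0.001,"ty":0,"tz":-0.0012,"ax":0,"ay":0.25,"az":0,"claw":1},
    {"tx":-0.001,"ty":0,"tz":-0.0012,"ax":0,"ay":0.25,"az":0,"claw":1},
    {"tx":-0.001,"ty":0,"tz":-0.0012,"ax":0,"ay":0.25,"az":0,"claw":1},
    {"tx":-0.001,"ty":0,"tz":-0.0012,"ax":0,"ay":0.25,"az":0,"claw":1},
    {"tx":-0.001,"ty":0,"tz":-0.0012,"ax":0,"ay":0.25,"az":0,"claw":1},
    {"tx":0,"ty":0,"tz":0,"ax":0,"ay":0,"az":0,"claw":1},
    {"tx":0,"ty":0,"tz":0,"ax":0,"ay":0,"az":0,"claw":1},
    {"tx":0,"ty":0,"tz":0,"ax":0,"ay":0,"az":0,"claw":1},
    {"tx":0,"ty":0,"tz":0,"ax":0,"ay":0,"az":0,"claw":1}
  ],
  "squeeze": 80
}}

```text
clock: 8.78
tcp_pos: [0.627, -0.0517, 0.226]
orientation: [-2.349, -2.024, -0.072]
contact_force: [-0.1, -0.4, -1.5]
grip_width: 0.0109
gripper_force: 77.9
```

```bash
python3 - <<'E'
from h import *
o=r.get_obs();M=R.from_rotvec(o["orientation"]).as_matrix();print(M.round(4));g=o["tcp_pos"]+.155*M[:,2];print("grasp",g.round(4),o["contact_force"].round(2),o["moment"].round(3),o["clock"])
T,im=look("wrist","w5.png")
E
```

```text
[[ 1.475e-01  9.890e-01  8.800e-03]
 [ 9.871e-01 -1.478e-01  6.090e-02]
 [ 6.150e-02 -3.000e-04 -9.981e-01]]
grasp [ 0.6283 -0.0423  0.0713] [-0.1  -0.42 -1.52] [ 0.195 -0.179 -0.072] 8.7833
```

View pics/w5.png

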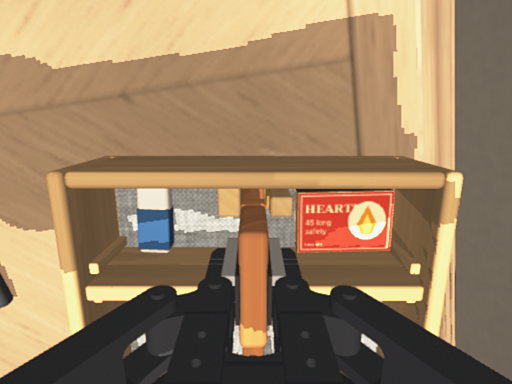

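The left end came up about 11 mm and ended at only -1.5 N, so it's free. The picture shows the plank still gripped at column 253, clear of the small things. I'll release, keep the tilt and go to the right end.

{"name": "arm_command", "arguments": {
  "plan": [
    {"tx":0,"ty":0,"tz":0,"ax":0,"ay":0,"az":0,"claw":0.55},
    {"tx":0,"ty":0,"tz":0,"ax":0,"ay":0,"az":0,"claw":0.55},
    {"tx":0,"ty":0,"tz":0,"ax":0,"ay":0,"az":0,"claw":0.55},
    {"tx":0,"ty":0,"tz":-0.02,"ax":0,"ay":0,"az":0,"claw":0.55},
    {"tx":0,"ty":0,"tz":-0.03,"ax":0,"ay":0,"az":0,"claw":0.55},
    {"tx":0,"ty":0,"tz":-0.035,"ax":0,"ay":0,"az":0,"claw":0.55},
    {"tx":-0.027,"ty":0,"tz":-0.005,"ax":0,"ay":0,"az":0,"claw":0.55},
    {"tx":-0.035,"ty":0,"tz":0,"ax":0,"ay":0,"az":0,"claw":0.55},
    {"tx":-0.035,"ty":0,"tz":0,"ax":0,"ay":0,"az":0,"claw":0.55},
    {"tx":-0.027,"ty":0,"tz":0,"ax":0,"ay":0,"az":0,"claw":0.55}
  ],
  "squeeze": 80
}}

```text
clock: 9.67
tcp_pos: [0.6072, -0.1828, 0.3088]
orientation: [-2.352, -2.023, -0.071]
contact_force: [-0.4, -1.1, -0.2]
grip_width: 0.0385
gripper_force: 0.0
```

{"name": "arm_command", "arguments": {
  "plan": [
    {"tx":0,"ty":0,"tz":0,"ax":0,"ay":0,"az":0,"claw":0.55},
    {"tx":0,"ty":0,"tz":0,"ax":0,"ay":0,"az":0,"claw":0.55},
    {"tx":0,"ty":0,"tz":0,"ax":0,"ay":0,"az":0,"claw":0.55},
    {"tx":0,"ty":0,"tz":0,"ax":0,"ay":0,"az":0,"claw":0.55},
    {"tx":0,"ty":0,"tz":0,"ax":0,"ay":0,"az":0,"claw":0.55},
    {"tx":0,"ty":0,"tz":0,"ax":0,"ay":0,"az":0,"claw":0.55},
    {"tx":0,"ty":0,"tz":0,"ax":0,"ay":0,"az":0,"claw":0.55},
    {"tx":0,"ty":0,"tz":0,"ax":0,"ay":0,"az":0,"claw":0.55},
    {"tx":0,"ty":0,"tz":0,"ax":0,"ay":0,"az":0,"claw":0.55},
    {"tx":0,"ty":0,"tz":0,"ax":0,"ay":0,"az":0,"claw":0.55}
  ]
}}

```text
clock: 10.5
tcp_pos: [0.6079, -0.1797, 0.3083]
orientation: [-2.349, -2.024, -0.072]
contact_force: [0.2, 0.8, 0.3]
grip_width: 0.0384
gripper_force: 0.0
```

```bash
python3 - <<'E'
from h import *
o=r.get_obs();M=R.from_rotvec(o["orientation"]).as_matrix();g=o["tcp_pos"]+.155*M[:,2];print("grasp",g.round(4),M[:,0],o["contact_force"].round(2),o["moment"].round(3),o["clock"],o["grip_width"])
T,im=look("wrist","w6.png")
for t in ["divider_right","divider_left","channel_right","cross_right_mid","divider_knob","divider_mid"]:print(t,tip(t,"wrist",T,2))
E
```

```text
grasp [ 0.6094 -0.1703  0.1535] [0.14743142 0.98716511 0.06139242] [0.24 0.8  0.26] [-0.035  0.024 -0.007] 10.5 0.03836694310341384
divider_right [([0.6074, -0.1724, 0.0585], 0.78), ([0.6157, -0.1519, 0.0327], 0.27)]
divider_left [([0.6263, -0.0412, 0.0673], 0.89), ([0.6819, -0.0392, 0.0071], 0.74)]
channel_right [([0.6065, -0.1924, 0.0097], 0.75)]
cross_right_mid [([0.6132, -0.1516, 0.033], 0.82)]
divider_knob [([0.6182, -0.1099, 0.0571], 0.8)]
divider_mid [([0.6165, -0.1036, 0.0468], 0.83), ([0.6193, -0.1053, 0.0061], 0.23)]
```

View pics/w6.png

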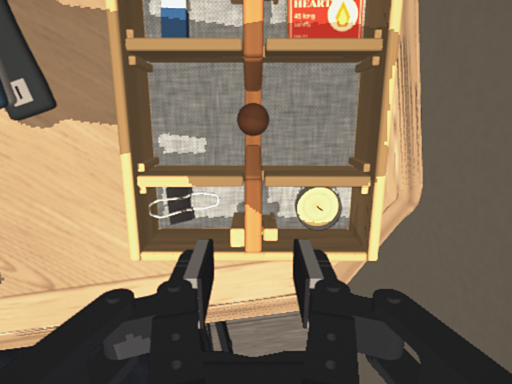

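The left end is holding (0.067 m high). The right cheeks start near row 217 and the right cross divider's near edge is at row 187.

```bash
python3 - <<'E'
from h import *
o=r.get_obs();T=campose("wrist",o);u=np.array([.1495,.9888]);M=R.from_rotvec(o["orientation"]).as_matrix()
g=o["tcp_pos"]+.155*M[:,2]
for nm,uv,z in [("cross far",(225,178),.058),("cross near",(225,187),.058),("cheek",(238,214),.052),("wall in",(200,250),.06),("plank",(253,220),.072)]:
    p=ray("wrist",T,uv,z);d=p[:2]-g[:2];print(nm,p.round(4),"along",(d@u).round(4),"across",(d@np.array([.9888,-.1495])).round(4))
E
```

```text
cross far [ 0.5928 -0.1451  0.058 ] along 0.0226 across -0.0201
cross near [ 0.5917 -0.1515  0.058 ] along 0.0161 across -0.0202
cheek [ 0.5971 -0.1744  0.052 ] along -0.0058 across -0.0115
wall in [ 0.5657 -0.1953  0.06  ] along -0.0311 across -0.0394
plank [ 0.6084 -0.1741  0.072 ] along -0.0038 across -0.0003
```

{"name": "arm_command", "arguments": {
  "plan": [
    {"tx":-0.0036,"ty":0,"tz":0.02,"ax":0,"ay":0,"az":0,"claw":0.55},
    {"tx":-0.0037,"ty":0,"tz":0.025,"ax":0,"ay":0,"az":0,"claw":0.55},
    {"tx":0,"ty":0,"tz":0.025,"ax":0,"ay":0,"az":0,"claw":0.55},
    {"tx":0,"ty":0,"tz":0.015,"ax":0,"ay":0,"az":0,"claw":0.55},
    {"tx":0,"ty":0,"tz":0.007,"ax":0,"ay":0,"az":0,"claw":0.55},
    {"tx":0,"ty":0,"tz":0,"ax":0,"ay":0,"az":0,"claw":0.55},
    {"tx":0,"ty":0,"tz":0,"ax":0,"ay":0,"az":0,"claw":1},
    {"tx":0,"ty":0,"tz":0,"ax":0,"ay":0,"az":0,"claw":1},
    {"tx":0,"ty":0,"tz":0,"ax":0,"ay":0,"az":0,"claw":1},
    {"tx":0,"ty":0,"tz":0,"ax":0,"ay":0,"az":0,"claw":1}
  ],
  "squeeze": 80
}}

```text
clock: 11.68
tcp_pos: [0.6082, -0.1815, 0.2174]
orientation: [-2.35, -2.026, -0.074]
contact_force: [0.1, 0.2, 3.3]
grip_width: 0.0108
gripper_force: 78.3
```

```bash
cat > s.py <<'E'
from h import *
o=r.get_obs();M=R.from_rotvec(o["orientation"]).as_matrix();g=o["tcp_pos"]+.155*M[:,2];print("grasp",g.round(4),"tilt",M[2,0].round(4),M[2,1].round(4),"F",o["contact_force"].round(2),"M",o["moment"].round(3),o["clock"],o["grip_width"].round(4),"tcp",o["tcp_pos"].round(4),"yaw",np.degrees(np.arctan2(M[1,0],M[0,0])).round(2),"q",o["joints"].round(2))
E
python3 s.py
```

```text
Traceback (most recent call last):
  File "s.py", line 2, in <module>
    o=r.get_obs();M=R.from_rotvec(o["orientation"]).as_matrix();g=o["tcp_pos"]+.155*M[:,2];print("grasp",g.round(4),"tilt",M[2,0].round(4),M[2,1].round(4),"F",o["contact_force"].round(2),"M",o["moment"].round(3),o["clock"],o["grip_width"].round(4),"tcp",o["tcp_pos"].round(4),"yaw",np.degrees(np.arctan2(M[1,0],M[0,0])).round(2),"q",o["joints"].round(2))
                                                                                                                                                                                                                               ^^^^^^^^^^^^^^^^^^^^^
AttributeError: 'float' object has no attribute 'round'
```

{"name": "arm_command", "arguments": {
  "plan": [
    {"tx":0.0007,"ty":0,"tz":-0.0009,"ax":0,"ay":-0.2,"az":0,"claw":1},
    {"tx":0.0007,"ty":0,"tz":-0.0009,"ax":0,"ay":-0.2,"az":0,"claw":1},
    {"tx":0.0007,"ty":0,"tz":-0.0009,"ax":0,"ay":-0.2,"az":0,"claw":1},
    {"tx":0.0007,"ty":0,"tz":-0.0009,"ax":0,"ay":-0.2,"az":0,"claw":1},
    {"tx":0,"ty":0,"tz":0,"ax":0,"ay":0,"az":0,"claw":1},
    {"tx":0,"ty":0,"tz":0,"ax":0,"ay":0,"az":0,"claw":1},
    {"tx":0,"ty":0,"tz":0,"ax":0,"ay":0,"az":0,"claw":1},
    {"tx":0,"ty":0,"tz":0,"ax":0,"ay":0,"az":0,"claw":1},
    {"tx":0,"ty":0,"tz":0,"ax":0,"ay":0,"az":0,"claw":1},
    {"tx":0,"ty":0,"tz":0,"ax":0,"ay":0,"az":0,"claw":1}
  ],
  "squeeze": 100
}}

```text
clock: 12.52
tcp_pos: [0.608, -0.1788, 0.2194]
orientation: [-2.356, -2.03, -0.056]
contact_force: [3.1, -0.3, -8.8]
grip_width: 0.0107
gripper_force: 97.4
```

```bash
sed -i 's/o\["grip_width"\].round(4)/o["grip_width"]/' s.py
python3 s.py
```

```text
grasp [ 0.6091 -0.1715  0.0646] tilt 0.0476 -0.0002 F [ 3.13 -0.35 -8.76] M [-0.268 -0.618 -0.169] 12.5167 0.010707558051454864 tcp [ 0.608  -0.1788  0.2194] yaw 81.49 q [ 0.36  0.64 -0.22  1.78  0.12  0.75 -0.06]
```

{"name": "arm_command", "arguments": {
  "plan": [
    {"tx":0.0007,"ty":0,"tz":-0.0007,"ax":0,"ay":-0.2,"az":0,"claw":1},
    {"tx":0.0007,"ty":0,"tz":-0.0007,"ax":0,"ay":-0.2,"az":0,"claw":1},
    {"tx":0.0007,"ty":0,"tz":-0.0007,"ax":0,"ay":-0.2,"az":0,"claw":1},
    {"tx":0.0007,"ty":0,"tz":-0.0007,"ax":0,"ay":-0.2,"az":0,"claw":1},
    {"tx":0,"ty":0,"tz":0,"ax":0,"ay":0,"az":0,"claw":1},
    {"tx":0,"ty":0,"tz":0,"ax":0,"ay":0,"az":0,"claw":1},
    {"tx":0,"ty":0,"tz":0,"ax":0,"ay":0,"az":0,"claw":1},
    {"tx":0,"ty":0,"tz":0,"ax":0,"ay":0,"az":0,"claw":1},
    {"tx":0,"ty":0,"tz":0,"ax":0,"ay":0,"az":0,"claw":1},
    {"tx":0,"ty":0,"tz":0,"ax":0,"ay":0,"az":0,"claw":1}
  ],
  "squeeze": 100
}}

```text
clock: 13.35
tcp_pos: [0.6084, -0.176, 0.2229]
orientation: [-2.363, -2.036, -0.04]
contact_force: [1.8, 1.4, -7.7]
grip_width: 0.0102
gripper_force: 98.8
```

```bash
python3 s.py
```

```text
grasp [ 0.6092 -0.1708  0.0679] tilt 0.0336 -0.0002 F [ 1.83  1.41 -7.74] M [-0.333 -0.23  -0.075] 13.35 0.010236995545537104 tcp [ 0.6084 -0.176   0.2229] yaw 81.51 q [ 0.34  0.63 -0.21  1.78  0.13  0.75 -0.07]
```

{"name": "arm_command", "arguments": {
  "plan": [
    {"tx":0.0011,"ty":0,"tz":-0.0009,"ax":0,"ay":-0.31,"az":0,"claw":1},
    {"tx":0.0011,"ty":0,"tz":-0.0009,"ax":0,"ay":-0.31,"az":0,"claw":1},
    {"tx":0.0011,"ty":0,"tz":-0.0009,"ax":0,"ay":-0.31,"az":0,"claw":1},
    {"tx":0.0011,"ty":0,"tz":-0.0009,"ax":0,"ay":-0.31,"az":0,"claw":1},
    {"tx":0.0011,"ty":0,"tz":-0.0009,"ax":0,"ay":-0.31,"az":0,"claw":1},
    {"tx":0.0011,"ty":0,"tz":-0.0009,"ax":0,"ay":-0.31,"az":0,"claw":1},
    {"tx":0,"ty":0,"tz":0,"ax":0,"ay":0,"az":0,"claw":1},
    {"tx":0,"ty":0,"tz":0,"ax":0,"ay":0,"az":0,"claw":1},
    {"tx":0,"ty":0,"tz":0,"ax":0,"ay":0,"az":0,"claw":1},
    {"tx":0,"ty":0,"tz":0,"ax":0,"ay":0,"az":0,"claw":1}
  ],
  "squeeze": 100
}}

```text
clock: 14.18
tcp_pos: [0.6096, -0.1698, 0.2285]
orientation: [-2.38, -2.05, -0.002]
contact_force: [0.5, 0.2, -1.3]
grip_width: 0.0104
gripper_force: 99.6
```

```bash
python3 s.py; python3 - <<'E'
from h import *
T,im=look("wrist","w7.png")
for t in ["divider_right","divider_left","divider_knob","divider_mid"]:print(t,tip(t,"wrist",T,2))
for n in ("scene","top"):
    T,im=look(n)
    for t in ["divider_right","divider_left","divider_knob"]:print(n,t,tip(t,n,T,1))
E
```

```text
grasp [ 0.6097 -0.1696  0.0735] tilt 0.0012 0.0006 F [ 0.52  0.16 -1.26] M [0.095 0.053 0.037] 14.1833 0.01036157579373884 tcp [ 0.6096 -0.1698  0.2285] yaw 81.49 q [ 0.31  0.62 -0.19  1.78  0.16  0.76 -0.11]
divider_right [([0.6057, -0.1699, 0.0682], 0.59)]
divider_left []
divider_knob [([0.6195, -0.1109, 0.0657], 0.7)]
divider_mid [([0.618, -0.1045, 0.0542], 0.87)]
scene divider_right [([0.6098, -0.1707, 0.0693], 0.95)]
scene divider_left [([0.6321, -0.0414, 0.0692], 0.9)]
scene divider_knob [([0.6188, -0.1057, 0.0643], 0.58)]
top divider_right [([0.61, -0.1688, 0.0679], 0.61)]
top divider_left [([0.6326, -0.0407, 0.0729], 0.9)]
top divider_knob [([0.6227, -0.1003, 0.0626], 0.84)]
```

Both ends are free now: -1.3 N and level, with both at about 11 mm. I'll release and straddle along the plank to the knob.

{"name": "arm_command", "arguments": {
  "plan": [
    {"tx":0,"ty":0,"tz":0,"ax":0,"ay":0,"az":0,"claw":0.5},
    {"tx":0,"ty":0,"tz":0,"ax":0,"ay":0,"az":0,"claw":0.5},
    {"tx":0,"ty":0,"tz":0,"ax":0,"ay":0,"az":0,"claw":0.5},
    {"tx":0,"ty":0,"tz":-0.025,"ax":0,"ay":0,"az":0,"claw":0.5},
    {"tx":0,"ty":0,"tz":-0.005,"ax":0,"ay":0,"az":0,"claw":0.5},
    {"tx":0.022,"ty":0,"tz":0,"ax":0,"ay":0,"az":0,"claw":0.5},
    {"tx":0.022,"ty":0,"tz":0,"ax":0,"ay":0,"az":0,"claw":0.5},
    {"tx":0.022,"ty":0,"tz":0,"ax":0,"ay":0,"az":0,"claw":0.5},
    {"tx":0,"ty":0,"tz":0,"ax":0,"ay":0,"az":0,"claw":0.5},
    {"tx":0,"ty":0,"tz":0,"ax":0,"ay":0,"az":0,"claw":0.5}
  ],
  "squeeze": 80
}}

```text
clock: 15.67
tcp_pos: [0.6195, -0.1027, 0.2583]
orientation: [-2.376, -2.054, -0.003]
contact_force: [-1.3, -0.7, 0.1]
grip_width: 0.0426
gripper_force: 0.0
```

```bash
python3 s.py; python3 - <<'E'
from h import *
T,im=look("wrist","w8.png")
for t in ["divider_right","divider_left","divider_knob"]:print(t,tip(t,"wrist",T,2))
T,im=look("scene","s8.png")
for t in ["divider_right","divider_left","divider_knob"]:print(t,tip(t,"scene",T,2))
E
```

```text
grasp [ 0.6196 -0.1025  0.1033] tilt 0.0018 0.0005 F [-1.25 -0.74  0.14] M [-0.042 -0.023  0.023] 15.6667 0.04261138797834737 tcp [ 0.6195 -0.1027  0.2583] yaw 81.69 q [ 0.21  0.57 -0.2   1.78  0.15  0.81 -0.21]
divider_right [([0.6106, -0.1708, 0.0692], 0.66)]
divider_left [([0.6285, -0.039, 0.0673], 0.73)]
divider_knob [([0.6195, -0.108, 0.0643], 0.59)]
divider_right [([0.6108, -0.1694, 0.0676], 0.86)]
divider_left [([0.6326, -0.0436, 0.0672], 0.58), ([0.612, -0.17, 0.067], 0.34)]
divider_knob [([0.6224, -0.1089, 0.0623], 0.66)]
```

View pics/w8.png

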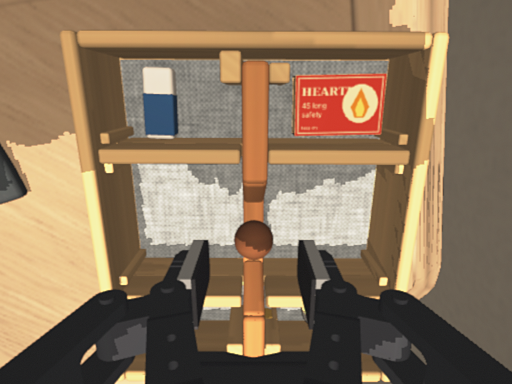

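Both ends stand at about 0.068 m, level. The knob is at (254,240).

```bash
python3 - <<'E'
from h import *
o=r.get_obs();print(o["tcp_pos"]);T=campose("wrist",o);p=ray("wrist",T,(254,240),.0635);d=p[:2]-o["tcp_pos"][:2];u=np.array([.1495,.9888]);print(p.round(4),"along",d@u,"across",d@np.array([.9888,-.1495]))
E
```

```text
[ 0.61905798 -0.10532182  0.25819183]
[ 0.6187 -0.109   0.0635] along -0.003715076399754417 across 0.00021770527765241915
```

{"name": "arm_command", "arguments": {
  "plan": [
    {"tx":-0.0033,"ty":0,"tz":0.01,"ax":0,"ay":0,"az":0,"claw":0.5},
    {"tx":0,"ty":0,"tz":0.015,"ax":0,"ay":0,"az":0,"claw":0.5},
    {"tx":0,"ty":0,"tz":0.01,"ax":0,"ay":0,"az":0,"claw":0.5},
    {"tx":0,"ty":0,"tz":0.005,"ax":0,"ay":0,"az":0,"claw":0.5},
    {"tx":0,"ty":0,"tz":0,"ax":0,"ay":0,"az":0,"claw":0.5},
    {"tx":0,"ty":0,"tz":0,"ax":0,"ay":0,"az":0,"claw":0.5},
    {"tx":0,"ty":0,"tz":0,"ax":0,"ay":0,"az":0,"claw":1},
    {"tx":0,"ty":0,"tz":0,"ax":0,"ay":0,"az":0,"claw":1},
    {"tx":0,"ty":0,"tz":0,"ax":0,"ay":0,"az":0,"claw":1},
    {"tx":0,"ty":0,"tz":0,"ax":0,"ay":0,"az":0,"claw":1}
  ],
  "squeeze": 80
}}

```text
clock: 16.9
tcp_pos: [0.619, -0.1076, 0.2188]
orientation: [2.38, 2.051, 0.003]
contact_force: [-0.2, 0.4, 0.5]
grip_width: 0.0179
gripper_force: 78.0
```

{"name": "arm_command", "arguments": {
  "plan": [
    {"tx":0,"ty":0,"tz":-0.001,"ax":0,"ay":0,"az":0,"claw":1},
    {"tx":0,"ty":0,"tz":-0.001,"ax":0,"ay":0,"az":0,"claw":1},
    {"tx":0,"ty":0,"tz":-0.001,"ax":0,"ay":0,"az":0,"claw":1},
    {"tx":0,"ty":0,"tz":-0.001,"ax":0,"ay":0,"az":0,"claw":1},
    {"tx":0,"ty":0,"tz":-0.001,"ax":0,"ay":0,"az":0,"claw":1},
    {"tx":0,"ty":0,"tz":-0.001,"ax":0,"ay":0,"az":0,"claw":1},
    {"tx":0,"ty":0,"tz":0,"ax":0,"ay":0,"az":0,"claw":1},
    {"tx":0,"ty":0,"tz":0,"ax":0,"ay":0,"az":0,"claw":1},
    {"tx":0,"ty":0,"tz":0,"ax":0,"ay":0,"az":0,"claw":1},
    {"tx":0,"ty":0,"tz":0,"ax":0,"ay":0,"az":0,"claw":1}
  ]
}}

```text
clock: 17.73
tcp_pos: [0.6188, -0.1078, 0.2245]
orientation: [-2.38, -2.05, -0.002]
contact_force: [1.9, -0.4, -0.4]
grip_width: 0.0182
gripper_force: 78.3
```

```bash
python3 s.py; python3 - <<'E'
from h import *
for n in ("scene","wrist"):
  T,im=look(n)
  for t in ["divider_right","divider_left"]:print(t,tip(t,n,T,1))
E
```

```text
grasp [ 0.619  -0.1077  0.0695] tilt 0.001 0.0006 F [ 1.86 -0.42 -0.44] M [-0.203 -0.549 -0.032] 17.7333 0.018173517175912098 tcp [ 0.6188 -0.1078  0.2245] yaw 81.49 q [ 0.22  0.62 -0.19  1.79  0.16  0.75 -0.21]
divider_right [([0.6121, -0.1684, 0.0722], 0.66)]
divider_left [([0.6294, -0.0418, 0.0759], 0.95)]
divider_right []
divider_left [([0.6266, -0.0406, 0.0724], 0.74)]
```

{"name": "arm_command", "arguments": {
  "plan": [
    {"tx":0,"ty":0,"tz":-0.0015,"ax":0,"ay":0,"az":0,"claw":1},
    {"tx":0,"ty":0,"tz":-0.0015,"ax":0,"ay":0,"az":0,"claw":1},
    {"tx":0,"ty":0,"tz":-0.0015,"ax":0,"ay":0,"az":0,"claw":1},
    {"tx":0,"ty":0,"tz":-0.0015,"ax":0,"ay":0,"az":0,"claw":1},
    {"tx":0,"ty":0,"tz":-0.0015,"ax":0,"ay":0,"az":0,"claw":1},
    {"tx":0,"ty":0,"tz":-0.0015,"ax":0,"ay":0,"az":0,"claw":1},
    {"tx":0,"ty":0,"tz":-0.0015,"ax":0,"ay":0,"az":0,"claw":1},
    {"tx":0,"ty":0,"tz":0,"ax":0,"ay":0,"az":0,"claw":1},
    {"tx":0,"ty":0,"tz":0,"ax":0,"ay":0,"az":0,"claw":1},
    {"tx":0,"ty":0,"tz":0,"ax":0,"ay":0,"az":0,"claw":1}
  ]
}}

```text
clock: 18.87
tcp_pos: [0.6187, -0.1077, 0.2351]
orientation: [-2.38, -2.05, -0.001]
contact_force: [2.2, 0.1, -0.3]
grip_width: 0.0183
gripper_force: 78.3
```

```bash
python3 s.py; python3 - <<'E'
from h import *
T,im=look("wrist","w9.png")
for n in ("scene","wrist"):
  T,im=look(n)
  for t in ["divider_right","divider_left","divider_knob"]:print(t,tip(t,n,T,1))
E
```

```text
grasp [ 0.6188 -0.1075  0.0801] tilt 0.001 0.0002 F [ 2.17  0.07 -0.29] M [-0.108 -0.644 -0.051] 18.8667 0.018335666986772657 tcp [ 0.6187 -0.1077  0.2351] yaw 81.5 q [ 0.22  0.6  -0.2   1.79  0.16  0.76 -0.21]
divider_right [([0.612, -0.1702, 0.0835], 0.85)]
divider_left [([0.6333, -0.0421, 0.0851], 0.79)]
divider_knob [([0.6184, -0.1077, 0.0745], 0.58)]
divider_right []
divider_left [([0.624, -0.0395, 0.0838], 0.87)]
divider_knob [([0.6192, -0.1075, 0.0812], 0.56)]
```

View pics/w9.png

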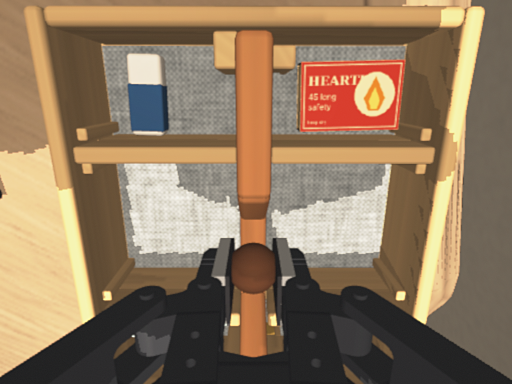

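The divider is rising level and the cross dividers are staying down. Next, straight up until it's clear.

{"name": "arm_command", "arguments": {
  "plan": [
    {"tx":0,"ty":0,"tz":-0.004,"ax":0,"ay":0,"az":0,"claw":1},
    {"tx":0,"ty":0,"tz":-0.007,"ax":0,"ay":0,"az":0,"claw":1},
    {"tx":0,"ty":0,"tz":-0.007,"ax":0,"ay":0,"az":0,"claw":1},
    {"tx":0,"ty":0,"tz":-0.007,"ax":0,"ay":0,"az":0,"claw":1},
    {"tx":0,"ty":0,"tz":-0.007,"ax":0,"ay":0,"az":0,"claw":1},
    {"tx":0,"ty":0,"tz":-0.007,"ax":0,"ay":0,"az":0,"claw":1},
    {"tx":0,"ty":0,"tz":-0.007,"ax":0,"ay":0,"az":0,"claw":1},
    {"tx":0,"ty":0,"tz":-0.007,"ax":0,"ay":0,"az":0,"claw":1},
    {"tx":0,"ty":0,"tz":-0.007,"ax":0,"ay":0,"az":0,"claw":1},
    {"tx":0,"ty":0,"tz":-0.004,"ax":0,"ay":0,"az":0,"claw":1}
  ]
}}

```text
clock: 20.15
tcp_pos: [0.6188, -0.1078, 0.2999]
orientation: [2.38, 2.051, 0.002]
contact_force: [0.2, 0.5, -3.1]
grip_width: 0.0181
gripper_force: 78.7
```

{"name": "arm_command", "arguments": {
  "plan": [
    {"tx":0,"ty":0,"tz":0,"ax":0,"ay":0,"az":0,"claw":1},
    {"tx":0,"ty":0,"tz":0,"ax":0,"ay":0,"az":0,"claw":1},
    {"tx":0,"ty":0,"tz":0,"ax":0,"ay":0,"az":0,"claw":1},
    {"tx":0,"ty":0,"tz":0,"ax":0,"ay":0,"az":0,"claw":1},
    {"tx":0,"ty":0,"tz":0,"ax":0,"ay":0,"az":0,"claw":1},
    {"tx":0,"ty":0,"tz":0,"ax":0,"ay":0,"az":0,"claw":1},
    {"tx":0,"ty":0,"tz":0,"ax":0,"ay":0,"az":0,"claw":1},
    {"tx":0,"ty":0,"tz":0,"ax":0,"ay":0,"az":0,"claw":1},
    {"tx":0,"ty":0,"tz":0,"ax":0,"ay":0,"az":0,"claw":1},
    {"tx":0,"ty":0,"tz":0,"ax":0,"ay":0,"az":0,"claw":1}
  ]
}}

```text
clock: 20.98
tcp_pos: [0.6187, -0.1078, 0.2987]
orientation: [-2.38, -2.05, -0.001]
contact_force: [-0.1, -0.2, -2.7]
grip_width: 0.0178
gripper_force: 78.7
```

```bash
python3 s.py; python3 - <<'E'
from h import *
for n in ("scene","top","wrist"):
  T,im=look(n,n+"10.png")
  for t in ["divider_right","divider_left","divider_mid","cross_left_mid","cross_right_mid","tray","stapler_mid"]:print(n,t,tip(t,n,T,1))
  if n=="top":
    # tray and stapler orientation by colour
    hsv=cv2.cvtColor(im,cv2.COLOR_RGB2HSV)
    sub=(im.max(2)<95).astype(np.uint8);sub[:215]=0;sub[285:]=0;sub[:,:100]=0;sub[:,315:]=0
    k,l,st,c=cv2.connectedComponentsWithStats(sub)
    for i in range(1,k):
        if st[i,4]>300:
            ys,xs=np.where(l==i);rc=cv2.minAreaRect(np.c_[xs,ys].astype(np.float32));b=cv2.boxPoints(rc)
            print(st[i],rc,[ray(n,T,q,0.01 if xs.mean()<230 else .05).round(3).tolist() for q in b])
E
```

```text
grasp [ 0.6187 -0.1077  0.1437] tilt 0.0011 0.0001 F [-0.09 -0.2  -2.74] M [-0.017 -0.014  0.038] 20.9833 0.017769363047012432 tcp [ 0.6187 -0.1078  0.2987] yaw 81.5 q [ 0.23  0.52 -0.21  1.75  0.13  0.88 -0.19]
scene divider_right [([0.6111, -0.1695, 0.1466], 0.96)]
scene divider_left [([0.6322, -0.0428, 0.1458], 0.75)]
scene divider_mid [([0.6168, -0.1011, 0.1287], 0.79)]
scene cross_left_mid [([0.6647, -0.1883, 0.0108], 0.68)]
scene cross_right_mid [([0.6152, -0.1508, 0.0256], 0.84)]
scene tray [([0.4464, 0.2413, -0.0074], 0.88)]
scene stapler_mid [([0.4309, 0.0007, 0.0257], 0.75)]
top divider_right [([0.4295, -0.0048, 0.0264], 0.64)]
top divider_left [([0.6315, -0.0401, 0.1521], 0.69)]
top divider_mid [([0.6194, -0.1058, 0.1273], 0.73)]
top cross_left_mid []
top cross_right_mid [([0.6145, -0.148, 0.0333], 0.59)]
top tray [([0.4461, 0.2356, -0.0005], 0.76)]
top stapler_mid [([0.4259, -0.0028, 0.0269], 0.56)]
[ 107  224  118   55 5602] ((166.75137329101562, 250.22373962402344), (117.15362548828125, 49.98344421386719), 3.0127875804901123) [[0.391, 0.367, 0.01], [0.503, 0.374, 0.01], [0.501, 0.106, 0.01], [0.389, 0.106, 0.01]]
[238 251  68  25 942] ((271.6664733886719, 262.8976745605469), (19.276853561401367, 66.74369812011719), 84.98689270019531) [[0.436, 0.076, 0.05], [0.455, -0.067, 0.05], [0.414, -0.072, 0.05], [0.395, 0.071, 0.05]]
wrist divider_right []
wrist divider_left [([0.6286, -0.0379, 0.1479], 0.73)]
wrist divider_mid [([0.6161, -0.1035, 0.1275], 0.75)]
wrist cross_left_mid []
wrist cross_right_mid [([0.6146, -0.1513, 0.0304], 0.65)]
wrist tray []
wrist stapler_mid [([0.6178, -0.1084, 0.1425], 0.56)]
```

Step 1 is done: divider centre at about 0.128 m and level. On to the tray, centred near (0.446, 0.238) with its long axis along world y.

```bash
python3 - <<'E'
from h import *
plan([0.446,0.238,0.299],np.radians(89.7),10)
E
```

```text
dworld [-1.727e-01  3.458e-01  3.000e-04] turn/row deg [ 0.   -0.01 -0.82]
[0.0316, -0.0222, 0.0]
[0.032, -0.0217, 0.0]
[0.0323, -0.0213, -0.0]
[0.0326, -0.0208, -0.0]
[0.0329, -0.0203, -0.0]
[0.0332, -0.0199, -0.0]
[0.0334, -0.0194, -0.0]
[0.0337, -0.0189, -0.0]
[0.034, -0.0184, -0.0]
[0.0342, -0.0179, -0.0]
```

{"name": "arm_command", "arguments": {
  "plan": [
    {"tx":0.016,"ty":-0.011,"tz":0,"ax":0,"ay":0,"az":-0.4,"claw":1},
    {"tx":0.032,"ty":-0.0217,"tz":0,"ax":0,"ay":0,"az":-0.82,"claw":1},
    {"tx":0.0323,"ty":-0.0213,"tz":0,"ax":0,"ay":0,"az":-0.82,"claw":1},
    {"tx":0.0326,"ty":-0.0208,"tz":0,"ax":0,"ay":0,"az":-0.82,"claw":1},
    {"tx":0.0329,"ty":-0.0203,"tz":0,"ax":0,"ay":0,"az":-0.82,"claw":1},
    {"tx":0.0332,"ty":-0.0199,"tz":0,"ax":0,"ay":0,"az":-0.82,"claw":1},
    {"tx":0.0334,"ty":-0.0194,"tz":0,"ax":0,"ay":0,"az":-0.82,"claw":1},
    {"tx":0.0337,"ty":-0.0189,"tz":0,"ax":0,"ay":0,"az":-0.82,"claw":1},
    {"tx":0.034,"ty":-0.0184,"tz":0,"ax":0,"ay":0,"az":-0.82,"claw":1},
    {"tx":0.0342,"ty":-0.0179,"tz":0,"ax":0,"ay":0,"az":-0.82,"claw":1}
  ]
}}

```text
clock: 23.02
tcp_pos: [0.4561, 0.2236, 0.2994]
orientation: [-2.235, -2.208, -0.002]
contact_force: [0.3, 0.8, -1.8]
grip_width: 0.0181
gripper_force: 78.7
```

{"name": "arm_command", "arguments": {
  "plan": [
    {"tx":0.0157,"ty":-0.0112,"tz":0,"ax":0,"ay":0,"az":-0.42,"claw":1},
    {"tx":0,"ty":0,"tz":0.005,"ax":0,"ay":0,"az":0,"claw":1},
    {"tx":0,"ty":0,"tz":0.012,"ax":0,"ay":0,"az":0,"claw":1},
    {"tx":0,"ty":0,"tz":0.012,"ax":0,"ay":0,"az":0,"claw":1},
    {"tx":0,"ty":0,"tz":0.012,"ax":0,"ay":0,"az":0,"claw":1},
    {"tx":0,"ty":0,"tz":0.012,"ax":0,"ay":0,"az":0,"claw":1},
    {"tx":0,"ty":0,"tz":0.01,"ax":0,"ay":0,"az":0,"claw":1},
    {"tx":0,"ty":0,"tz":0.005,"ax":0,"ay":0,"az":0,"claw":1},
    {"tx":0,"ty":0,"tz":0,"ax":0,"ay":0,"az":0,"claw":1},
    {"tx":0,"ty":0,"tz":0,"ax":0,"ay":0,"az":0,"claw":1}
  ]
}}

```text
clock: 23.85
tcp_pos: [0.4464, 0.2379, 0.2311]
orientation: [-2.227, -2.215, -0.001]
contact_force: [0.7, -0.6, -3.1]
grip_width: 0.0182
gripper_force: 78.7
```

```bash
python3 s.py; python3 - <<'E'
from h import *
for n in ("scene","wrist"):
  T,im=look(n,n+"11.png")
  for t in ["divider_right","divider_left","divider_mid","tray"]:print(n,t,tip(t,n,T,1))
E
```

```text
grasp [0.4464 0.238  0.0761] tilt 0.0009 0.0 F [ 0.74 -0.57 -3.12] M [-0.004  0.009 -0.017] 23.85 0.018189644212541302 tcp [0.4464 0.2379 0.2311] yaw 89.68 q [-0.35  0.47 -0.32  2.07  0.24  0.63 -0.84]
scene divider_right [([0.4493, 0.1742, 0.0773], 0.64)]
scene divider_left [([0.4504, 0.3047, 0.0784], 0.63)]
scene divider_mid [([0.4459, 0.2444, 0.0618], 0.96)]
scene tray [([0.4463, 0.2394, -0.0052], 0.76)]
wrist divider_right []
wrist divider_left [([0.4446, 0.3041, 0.0777], 0.65)]
wrist divider_mid [([0.4474, 0.2439, 0.0631], 0.66)]
wrist tray [([0.4435, 0.2379, 0.0017], 0.95)]
```

View pics/scene11.png

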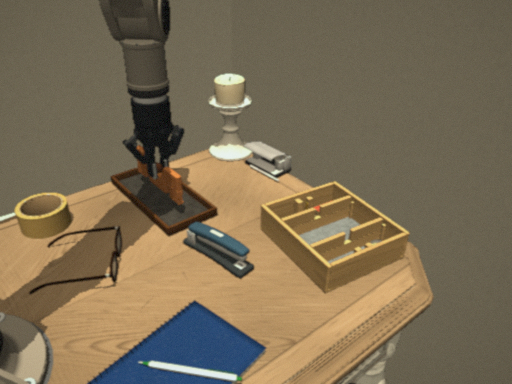

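The divider hangs level over the tray at (160,185), about 25 mm above the lining. I'll lower it the rest of the way and let go.

{"name": "arm_command", "arguments": {
  "plan": [
    {"tx":0,"ty":0,"tz":0.006,"ax":0,"ay":0,"az":0,"claw":1},
    {"tx":0,"ty":0,"tz":0.007,"ax":0,"ay":0,"az":0,"claw":1},
    {"tx":0,"ty":0,"tz":0.006,"ax":0,"ay":0,"az":0,"claw":1},
    {"tx":0,"ty":0,"tz":0.003,"ax":0,"ay":0,"az":0,"claw":1},
    {"tx":0,"ty":0,"tz":0.001,"ax":0,"ay":0,"az":0,"claw":1},
    {"tx":0,"ty":0,"tz":0.001,"ax":0,"ay":0,"az":0,"claw":1},
    {"tx":0,"ty":0,"tz":0.001,"ax":0,"ay":0,"az":0,"claw":1},
    {"tx":0,"ty":0,"tz":0,"ax":0,"ay":0,"az":0,"claw":1},
    {"tx":0,"ty":0,"tz":0,"ax":0,"ay":0,"az":0,"claw":1},
    {"tx":0,"ty":0,"tz":0,"ax":0,"ay":0,"az":0,"claw":1}
  ]
}}

```text
clock: 25.18
tcp_pos: [0.4463, 0.2381, 0.2063]
orientation: [-2.227, -2.215, -0.002]
contact_force: [0.4, 0.4, -1.6]
grip_width: 0.0181
gripper_force: 78.7
```

```bash
python3 s.py
```

```text
grasp [0.4464 0.2383 0.0513] tilt 0.0013 0.0006 F [ 0.37  0.38 -1.59] M [-0.059  0.044 -0.008] 25.1833 0.018078423222226896 tcp [0.4463 0.2381 0.2063] yaw 89.7 q [-0.37  0.51 -0.3   2.09  0.27  0.58 -0.87]
```

{"name": "arm_command", "arguments": {
  "plan": [
    {"tx":0,"ty":0,"tz":0.001,"ax":0,"ay":0,"az":0,"claw":1},
    {"tx":0,"ty":0,"tz":0.0005,"ax":0,"ay":0,"az":0,"claw":1},
    {"tx":0,"ty":0,"tz":0,"ax":0,"ay":0,"az":0,"claw":1},
    {"tx":0,"ty":0,"tz":0,"ax":0,"ay":0,"az":0,"claw":0.5},
    {"tx":0,"ty":0,"tz":0,"ax":0,"ay":0,"az":0,"claw":0.5},
    {"tx":0,"ty":0,"tz":0,"ax":0,"ay":0,"az":0,"claw":0.5},
    {"tx":0,"ty":0,"tz":-0.01,"ax":0,"ay":0,"az":0,"claw":0.5},
    {"tx":0,"ty":0,"tz":-0.03,"ax":0,"ay":0,"az":0,"claw":0.5},
    {"tx":0,"ty":0,"tz":-0.04,"ax":0,"ay":0,"az":0,"claw":0.5},
    {"tx":0,"ty":0,"tz":-0.02,"ax":0,"ay":0,"az":0,"claw":0.5}
  ]
}}

```text
clock: 26.02
tcp_pos: [0.4467, 0.2386, 0.3085]
orientation: [-2.227, -2.216, -0.007]
contact_force: [0.4, 0.1, -0.1]
grip_width: 0.0427
gripper_force: 0.0
```

```bash
python3 s.py; python3 - <<'E'
from h import *
T,im=look("wrist")
for t in ["divider_mid","divider_left"]:print(t,tip(t,"wrist",T,1))
T,im=look("scene")
for t in ["divider_mid","divider_left","divider_right"]:print(t,tip(t,"scene",T,1))
# tool x yaw for stapler: along its y at 90+7.6
plan([0.428,0.0,0.31],np.radians(97.6),9)
E
```

```text
grasp [0.4472 0.2391 0.1535] tilt 0.0032 0.0031 F [ 0.4   0.07 -0.13] M [ 0.009 -0.082  0.005] 26.0167 0.04266798964586391 tcp [0.4467 0.2386 0.3085] yaw 89.72 q [-0.31  0.35 -0.37  2.03  0.17  0.79 -0.78]
divider_mid [([0.4438, 0.2446, 0.0362], 0.88)]
divider_left [([0.4432, 0.3078, 0.0545], 0.7)]
divider_mid [([0.4457, 0.2421, 0.0342], 0.88)]
divider_left [([0.4495, 0.301, 0.0579], 0.84)]
divider_right [([0.4453, 0.1789, 0.0521], 0.91)]
dworld [-0.0177 -0.2375  0.0066] turn/row deg [-0.01  0.   -0.88]
[-0.0264, -0.0018, -0.0007]
[-0.0264, -0.0022, -0.0007]
[-0.0263, -0.0026, -0.0007]
[-0.0263, -0.003, -0.0007]
[-0.0262, -0.0034, -0.0007]
[-0.0262, -0.0038, -0.0007]
[-0.0261, -0.0042, -0.0007]
[-0.0261, -0.0046, -0.0007]
[-0.026, -0.005, -0.0007]
```

The divider is standing in the tray, centred. Going over the stapler.

{"name": "arm_command", "arguments": {
  "plan": [
    {"tx":-0.0264,"ty":-0.0018,"tz":0,"ax":0,"ay":0,"az":-0.88,"claw":0.3},
    {"tx":-0.0264,"ty":-0.0022,"tz":0,"ax":0,"ay":0,"az":-0.88,"claw":0.3},
    {"tx":-0.0263,"ty":-0.0026,"tz":0,"ax":0,"ay":0,"az":-0.88,"claw":0.3},
    {"tx":-0.0263,"ty":-0.003,"tz":0,"ax":0,"ay":0,"az":-0.88,"claw":0.3},
    {"tx":-0.0262,"ty":-0.0034,"tz":0,"ax":0,"ay":0,"az":-0.88,"claw":0.3},
    {"tx":-0.0262,"ty":-0.0038,"tz":0,"ax":0,"ay":0,"az":-0.88,"claw":0.3},
    {"tx":-0.0261,"ty":-0.0042,"tz":0,"ax":0,"ay":0,"az":-0.88,"claw":0.3},
    {"tx":-0.0261,"ty":-0.0046,"tz":0,"ax":0,"ay":0,"az":-0.88,"claw":0.3},
    {"tx":-0.026,"ty":-0.005,"tz":0,"ax":0,"ay":0,"az":-0.88,"claw":0.3},
    {"tx":0,"ty":0,"tz":0,"ax":0,"ay":0,"az":0,"claw":0.3}
  ]
}}

```text
clock: 27.2
tcp_pos: [0.4277, -0.0044, 0.303]
orientation: [-2.074, -2.357, 0.005]
contact_force: [-0.4, 0.1, -1.0]
grip_width: 0.0594
gripper_force: 0.0
```

{"name": "arm_command", "arguments": {
  "plan": [
    {"tx":0,"ty":0,"tz":0,"ax":0,"ay":0,"az":0,"claw":0.3},
    {"tx":0,"ty":0,"tz":0,"ax":0,"ay":0,"az":0,"claw":0.3},
    {"tx":0,"ty":0,"tz":0,"ax":0,"ay":0,"az":0,"claw":0.3},
    {"tx":0,"ty":0,"tz":0,"ax":0,"ay":0,"az":0,"claw":0.3},
    {"tx":0,"ty":0,"tz":0,"ax":0,"ay":0,"az":0,"claw":0.3},
    {"tx":0,"ty":0,"tz":0,"ax":0,"ay":0,"az":0,"claw":0.3},
    {"tx":0,"ty":0,"tz":0,"ax":0,"ay":0,"az":0,"claw":0.3},
    {"tx":0,"ty":0,"tz":0,"ax":0,"ay":0,"az":0,"claw":0.3},
    {"tx":0,"ty":0,"tz":0,"ax":0,"ay":0,"az":0,"claw":0.3},
    {"tx":0,"ty":0,"tz":0,"ax":0,"ay":0,"az":0,"claw":0.3}
  ]
}}

```text
clock: 28.03
tcp_pos: [0.4289, 0.0005, 0.3043]
orientation: [-2.068, -2.364, -0.001]
contact_force: [1.7, -0.4, 0.6]
grip_width: 0.06
gripper_force: 0.0
```

```bash
python3 s.py; python3 - <<'E'
from h import *
T,im=look("wrist","w12.png")
print(tip("stapler_mid","wrist",T,2))
E
```

```text
grasp [0.4289 0.0006 0.1493] tilt 0.001 0.0003 F [ 1.66 -0.4   0.59] M [0.027 0.011 0.01 ] 28.0333 0.0599838135520946 tcp [0.4289 0.0005 0.3043] yaw 97.62 q [ 0.13  0.23 -0.31  2.2   0.11  0.72 -0.12]
[([0.4278, 0.0015, 0.0248], 0.59)]
```

View pics/w12.png

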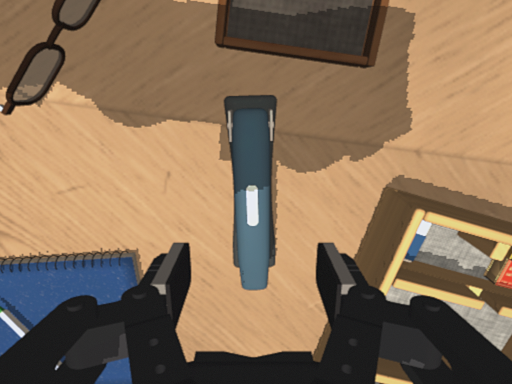

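The stapler is at (252,190), lying in line with the tool and centred between the fingers. Descend and grip.

{"name": "arm_command", "arguments": {
  "plan": [
    {"tx":0,"ty":0,"tz":0.02,"ax":0,"ay":0,"az":0,"claw":0.3},
    {"tx":0,"ty":0,"tz":0.025,"ax":0,"ay":0,"az":0,"claw":0.3},
    {"tx":0,"ty":0,"tz":0.025,"ax":0,"ay":0,"az":0,"claw":0.3},
    {"tx":0,"ty":0,"tz":0.02,"ax":0,"ay":0,"az":0,"claw":0.3},
    {"tx":0,"ty":0,"tz":0.011,"ax":0,"ay":0,"az":0,"claw":0.3},
    {"tx":0,"ty":0,"tz":0.004,"ax":0,"ay":0,"az":0,"claw":0.3},
    {"tx":0,"ty":0,"tz":0,"ax":0,"ay":0,"az":0,"claw":0.3},
    {"tx":0,"ty":0,"tz":0,"ax":0,"ay":0,"az":0,"claw":1},
    {"tx":0,"ty":0,"tz":0,"ax":0,"ay":0,"az":0,"claw":1},
    {"tx":0,"ty":0,"tz":0,"ax":0,"ay":0,"az":0,"claw":1}
  ],
  "squeeze": 60
}}

```text
clock: 28.97
tcp_pos: [0.4292, 0.0005, 0.2002]
orientation: [2.069, 2.364, 0.003]
contact_force: [-6.6, 1.2, 22.7]
grip_width: 0.0248
gripper_force: 59.5
```

{"name": "arm_command", "arguments": {
  "plan": [
    {"tx":0,"ty":0,"tz":0,"ax":0,"ay":0,"az":0,"claw":1},
    {"tx":0,"ty":0,"tz":0,"ax":0,"ay":0,"az":0,"claw":1},
    {"tx":0,"ty":0,"tz":-0.01,"ax":0,"ay":0,"az":0,"claw":1},
    {"tx":0,"ty":0,"tz":-0.02,"ax":0,"ay":0,"az":0,"claw":1},
    {"tx":0,"ty":0,"tz":-0.02,"ax":0,"ay":0,"az":0,"claw":1},
    {"tx":0,"ty":0,"tz":-0.02,"ax":0,"ay":0,"az":0,"claw":1},
    {"tx":0,"ty":0,"tz":-0.02,"ax":0,"ay":0,"az":0,"claw":1},
    {"tx":0,"ty":0,"tz":-0.02,"ax":0,"ay":0,"az":0,"claw":1},
    {"tx":0,"ty":0,"tz":0,"ax":0,"ay":0,"az":0,"claw":1},
    {"tx":0,"ty":0,"tz":0,"ax":0,"ay":0,"az":0,"claw":1}
  ]
}}

```text
clock: 29.8
tcp_pos: [0.4289, 0.0003, 0.3105]
orientation: [2.068, 2.362, 0.004]
contact_force: [-0.7, 0.2, -3.3]
grip_width: 0.0242
gripper_force: 59.5
```

```bash
python3 s.py; python3 - <<'E'
from h import *
for n in ("wrist","top","scene"):
  T,im=look(n,n+"13.png"); print(n,tip("stapler_mid",n,T,2))
plan([0.619,-0.106,0.309],np.radians(171.4),11)
E
```

```text
grasp [4.294e-01 4.000e-04 1.555e-01] tilt 0.0004 0.0033 F [-0.73  0.19 -3.25] M [ 0.025  0.047 -0.013] 29.8 0.024175094435374668 tcp [4.289e-01 3.000e-04 3.105e-01] yaw 97.6 q [ 0.14  0.22 -0.32  2.19  0.1   0.74 -0.12]
wrist [([0.4276, -0.0007, 0.1339], 0.94)]
top []
scene [([0.4264, 0.0001, 0.1376], 0.63)]
dworld [ 0.1905 -0.1064  0.0006] turn/row deg [-0.   -0.01 -6.71]
[-0.0119, 0.0159, -0.0001]
[-0.0137, 0.0144, -0.0001]
[-0.0152, 0.0127, -0.0001]
[-0.0166, 0.0108, -0.0001]
[-0.0178, 0.0088, -0.0001]
[-0.0187, 0.0067, -0.0001]
[-0.0193, 0.0045, -0.0001]
[-0.0197, 0.0022, -0.0001]
[-0.0198, -0.0002, -0.0001]
[-0.0197, -0.0025, -0.0001]
[-0.0193, -0.0048, -0.0001]
```

{"name": "arm_command", "arguments": {
  "plan": [
    {"tx":-0.0119,"ty":0.0159,"tz":0,"ax":0,"ay":0,"az":-6.71,"claw":1},
    {"tx":-0.0137,"ty":0.0144,"tz":0,"ax":0,"ay":0,"az":-6.71,"claw":1},
    {"tx":-0.0152,"ty":0.0127,"tz":0,"ax":0,"ay":0,"az":-6.71,"claw":1},
    {"tx":-0.0166,"ty":0.0108,"tz":0,"ax":0,"ay":0,"az":-6.71,"claw":1},
    {"tx":-0.0178,"ty":0.0088,"tz":0,"ax":0,"ay":0,"az":-6.71,"claw":1},
    {"tx":-0.0187,"ty":0.0067,"tz":0,"ax":0,"ay":0,"az":-6.71,"claw":1},
    {"tx":-0.0193,"ty":0.0045,"tz":0,"ax":0,"ay":0,"az":-6.71,"claw":1},
    {"tx":-0.0197,"ty":0.0022,"tz":0,"ax":0,"ay":0,"az":-6.71,"claw":1},
    {"tx":-0.0198,"ty":-0.0002,"tz":0,"ax":0,"ay":0,"az":-6.71,"claw":1},
    {"tx":-0.0197,"ty":-0.0025,"tz":0,"ax":0,"ay":0,"az":-6.71,"claw":1}
  ]
}}

```text
clock: 30.93
tcp_pos: [0.6026, -0.0968, 0.308]
orientation: [-0.409, -3.113, -0.002]
contact_force: [1.0, 0.6, -2.3]
grip_width: 0.0247
gripper_force: 59.6
```

{"name": "arm_command", "arguments": {
  "plan": [
    {"tx":-0.0193,"ty":-0.0048,"tz":0,"ax":0,"ay":0,"az":-6.71,"claw":1},
    {"tx":0,"ty":0,"tz":0,"ax":0,"ay":0,"az":0,"claw":1},
    {"tx":0,"ty":0,"tz":0,"ax":0,"ay":0,"az":0,"claw":1},
    {"tx":0,"ty":0,"tz":0,"ax":0,"ay":0,"az":0,"claw":1},
    {"tx":0,"ty":0,"tz":0,"ax":0,"ay":0,"az":0,"claw":1},
    {"tx":0,"ty":0,"tz":0,"ax":0,"ay":0,"az":0,"claw":1},
    {"tx":0,"ty":0,"tz":0,"ax":0,"ay":0,"az":0,"claw":1},
    {"tx":0,"ty":0,"tz":0,"ax":0,"ay":0,"az":0,"claw":1},
    {"tx":0,"ty":0,"tz":0,"ax":0,"ay":0,"az":0,"claw":1},
    {"tx":0,"ty":0,"tz":0,"ax":0,"ay":0,"az":0,"claw":1}
  ]
}}

```text
clock: 31.77
tcp_pos: [0.6194, -0.1059, 0.3094]
orientation: [0.235, 3.133, 0.001]
contact_force: [-0.3, 0.1, -2.7]
grip_width: 0.0247
gripper_force: 59.6
```

```bash
python3 s.py; python3 - <<'E'
from h import *
for n in ("wrist","scene","top"):
  T,im=look(n,n+"14.png")
  for t in ("stapler_mid","middle_floor","cross_left_mid","cross_right_mid","organiser","divider_mid"):print(n,t,tip(t,n,T,1))
E
```

```text
grasp [ 0.6194 -0.1057  0.1544] tilt -0.0002 0.001 F [-0.32  0.11 -2.66] M [ 0.015 -0.034 -0.021] 31.7667 0.02468652008655984 tcp [ 0.6194 -0.1059  0.3094] yaw 171.43 q [ 0.43  0.55 -0.49  1.73  0.31  0.94  1.24]
wrist stapler_mid [([0.6202, -0.1051, 0.1335], 0.87)]
wrist middle_floor [([0.6195, -0.1091, 0.1319], 0.53)]
wrist cross_left_mid [([0.6254, -0.0607, 0.0338], 0.82)]
wrist cross_right_mid [([0.614, -0.1476, 0.0334], 0.65)]
wrist organiser [([0.6063, -0.1915, 0.0087], 0.24)]
wrist divider_mid []
scene stapler_mid [([0.6255, -0.1046, 0.1373], 0.86)]
scene middle_floor [([0.6218, -0.1097, 0.0052], 0.91)]
scene cross_left_mid [([0.6272, -0.0605, 0.0342], 0.81)]
scene cross_right_mid []
scene organiser [([0.6211, -0.1098, -0.0007], 0.79)]
scene divider_mid [([0.4433, 0.2441, 0.0365], 0.79)]
top stapler_mid [([0.6205, -0.1058, 0.1367], 0.96)]
top middle_floor [([0.6196, -0.0998, 0.0058], 0.93)]
top cross_left_mid [([0.6263, -0.0594, 0.0311], 0.82)]
top cross_right_mid [([0.6122, -0.1476, 0.0329], 0.71)]
top organiser [([0.6201, -0.1026, 0.0014], 0.8)]
top divider_mid [([0.4496, 0.2418, 0.0377], 0.62)]
```

View pics/wrist14.png

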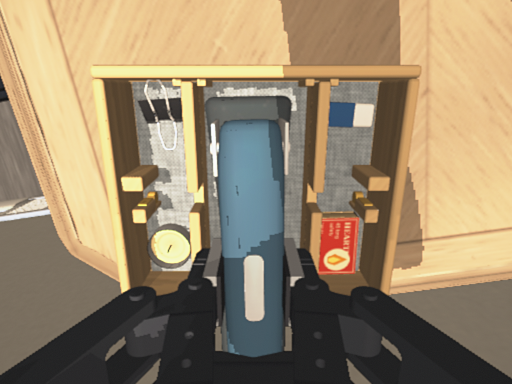

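```bash
python3 - <<'E'
from h import *
o=r.get_obs();T=campose("wrist",o);t=o["tcp_pos"];M=R.from_rotvec(o["orientation"]).as_matrix()
for nm,uv,z in [("wall in",(255,79),.06),("wall out",(255,67),.06),("crossR in",(197,130),.058),("crossL in",(315,130),.058),("crossR out",(184,130),.058),("crossL out",(328,130),.058),("stapler end",(250,97),.116),("stapler end mid",(250,97),.15)]:
    p=ray("wrist",T,uv,z);d=M.T@(p-t);print(nm,p.round(4),"tool x,y",d[:2].round(4))
E
```

```text
wall in [ 0.5359 -0.0937  0.06  ] tool x,y [ 0.0845 -0.0006]
wall out [ 0.5288 -0.0926  0.06  ] tool x,y [ 0.0916 -0.0006]
crossR in [ 0.5619 -0.1369  0.058 ] tool x,y [ 0.0523 -0.0394]
crossL in [ 0.5738 -0.0586  0.058 ] tool x,y [0.0522 0.0398]
crossR out [ 0.5606 -0.1455  0.058 ] tool x,y [ 0.0523 -0.0482]
crossL out [ 0.5751 -0.0499  0.058 ] tool x,y [0.0522 0.0485]
stapler end [ 0.5456 -0.098   0.116 ] tool x,y [ 0.0742 -0.0033]
stapler end mid [ 0.5453 -0.0976  0.15  ] tool x,y [ 0.0746 -0.003 ]
```

Everything lines up: the near wall is at 84.5 mm, the cross dividers at ±40 mm, and the stapler sits between them. Lowering.

{"name": "arm_command", "arguments": {
  "plan": [
    {"tx":0,"ty":0,"tz":0.008,"ax":0,"ay":0,"az":0,"claw":1},
    {"tx":0,"ty":0,"tz":0.016,"ax":0,"ay":0,"az":0,"claw":1},
    {"tx":0,"ty":0,"tz":0.018,"ax":0,"ay":0,"az":0,"claw":1},
    {"tx":0,"ty":0,"tz":0.018,"ax":0,"ay":0,"az":0,"claw":1},
    {"tx":0,"ty":0,"tz":0.016,"ax":0,"ay":0,"az":0,"claw":1},
    {"tx":0,"ty":0,"tz":0.012,"ax":0,"ay":0,"az":0,"claw":1},
    {"tx":0,"ty":0,"tz":0.007,"ax":0,"ay":0,"az":0,"claw":1},
    {"tx":0,"ty":0,"tz":0.003,"ax":0,"ay":0,"az":0,"claw":1},
    {"tx":0,"ty":0,"tz":0,"ax":0,"ay":0,"az":0,"claw":1},
    {"tx":0,"ty":0,"tz":0,"ax":0,"ay":0,"az":0,"claw":1}
  ]
}}

```text
clock: 33.65
tcp_pos: [0.6198, -0.1058, 0.2119]
orientation: [0.235, 3.132, 0.002]
contact_force: [0.5, 0.6, -2.9]
grip_width: 0.0244
gripper_force: 59.5
```

{"name": "arm_command", "arguments": {
  "plan": [
    {"tx":0,"ty":0,"tz":0.001,"ax":0,"ay":0,"az":0,"claw":1},
    {"tx":0,"ty":0,"tz":0.001,"ax":0,"ay":0,"az":0,"claw":1},
    {"tx":0,"ty":0,"tz":0.001,"ax":0,"ay":0,"az":0,"claw":1},
    {"tx":0,"ty":0,"tz":0,"ax":0,"ay":0,"az":0,"claw":1},
    {"tx":0,"ty":0,"tz":0,"ax":0,"ay":0,"az":0,"claw":1},
    {"tx":0,"ty":0,"tz":0,"ax":0,"ay":0,"az":0,"claw":1},
    {"tx":0,"ty":0,"tz":0,"ax":0,"ay":0,"az":0,"claw":1},
    {"tx":0,"ty":0,"tz":0,"ax":0,"ay":0,"az":0,"claw":1},
    {"tx":0,"ty":0,"tz":0,"ax":0,"ay":0,"az":0,"claw":1},
    {"tx":0,"ty":0,"tz":0,"ax":0,"ay":0,"az":0,"claw":1}
  ]
}}

```text
clock: 34.48
tcp_pos: [0.6196, -0.1059, 0.2085]
orientation: [0.235, 3.132, 0.002]
contact_force: [-0.1, -0.1, 0.9]
grip_width: 0.0242
gripper_force: 59.9
```

```bash
python3 s.py; python3 - <<'E'
from h import *
for n in ("wrist","scene"):
  T,im=look(n,n+"15.png")
  for t in ("stapler_mid",):print(n,t,tip(t,n,T,1))
E
```

```text
grasp [ 0.6197 -0.1058  0.0535] tilt -0.0006 0.001 F [-0.05 -0.09  0.92] M [-0.102  0.007  0.053] 34.4833 0.02423594621535022 tcp [ 0.6196 -0.1059  0.2085] yaw 171.42 q [ 0.39  0.68 -0.44  1.78  0.39  0.77  1.17]
wrist stapler_mid [([0.6207, -0.1058, 0.0281], 0.62)]
scene stapler_mid [([0.6245, -0.1048, 0.0369], 0.82)]
```

Force went from -2.9 to +0.9 N at the expected height, so the stapler is on the floor. I'll open only a little and go straight up.

{"name": "arm_command", "arguments": {
  "plan": [
    {"tx":0,"ty":0,"tz":0,"ax":0,"ay":0,"az":0,"claw":0.58},
    {"tx":0,"ty":0,"tz":0,"ax":0,"ay":0,"az":0,"claw":0.58},
    {"tx":0,"ty":0,"tz":0,"ax":0,"ay":0,"az":0,"claw":0.58},
    {"tx":0,"ty":0,"tz":-0.006,"ax":0,"ay":0,"az":0,"claw":0.58},
    {"tx":0,"ty":0,"tz":-0.012,"ax":0,"ay":0,"az":0,"claw":0.58},
    {"tx":0,"ty":0,"tz":-0.025,"ax":0,"ay":0,"az":0,"claw":0.58},
    {"tx":0,"ty":0,"tz":-0.03,"ax":0,"ay":0,"az":0,"claw":0.58},
    {"tx":0,"ty":0,"tz":-0.03,"ax":0,"ay":0,"az":0,"claw":0.58},
    {"tx":0,"ty":0,"tz":-0.02,"ax":0,"ay":0,"az":0,"claw":0.58},
    {"tx":0,"ty":0,"tz":0,"ax":0,"ay":0,"az":0,"claw":0.58}
  ]
}}

```text
clock: 35.52
tcp_pos: [0.6211, -0.1056, 0.3377]
orientation: [0.234, 3.123, 0.001]
contact_force: [0.7, 0.1, 0.9]
grip_width: 0.036
gripper_force: 0.0
```

```bash
python3 s.py; python3 - <<'E'
from h import *
for n in ("wrist","scene","top"):
  T,im=look(n,n+"16.png")
  for t in ("stapler_mid","cross_left_mid","cross_right_mid","divider_mid"):print(n,t,tip(t,n,T,1))
a=cv2.imread("pics/wrist16.png");b=cv2.imread("pics/scene16.png")
cv2.imwrite("pics/fin.png",np.hstack([cv2.resize(a,(400,300)),cv2.resize(b,(400,300))]))
E
```

```text
grasp [ 0.6226 -0.1056  0.1827] tilt -0.0095 0.0013 F [0.69 0.14 0.91] M [-0.004 -0.033 -0.034] 35.5167 0.03598402428801152 tcp [ 0.6211 -0.1056  0.3377] yaw 171.43 q [ 0.44  0.52 -0.5   1.71  0.29  0.98  1.25]
wrist stapler_mid [([0.6178, -0.1094, 0.0329], 0.58)]
wrist cross_left_mid [([0.6225, -0.0626, 0.0328], 0.74)]
wrist cross_right_mid [([0.6164, -0.1506, 0.0325], 0.82)]
wrist divider_mid []
scene stapler_mid [([0.6225, -0.1036, 0.0371], 0.96)]
scene cross_left_mid [([0.6265, -0.0645, 0.0319], 0.97)]
scene cross_right_mid [([0.6155, -0.1502, 0.0274], 0.82)]
scene divider_mid [([0.4451, 0.2448, 0.0356], 0.65)]
top stapler_mid [([0.6204, -0.1057, 0.0348], 0.81)]
top cross_left_mid [([0.625, -0.057, 0.0323], 0.5)]
top cross_right_mid []
top divider_mid [([0.4498, 0.2382, 0.0391], 0.88)]
```

View pics/fin.png

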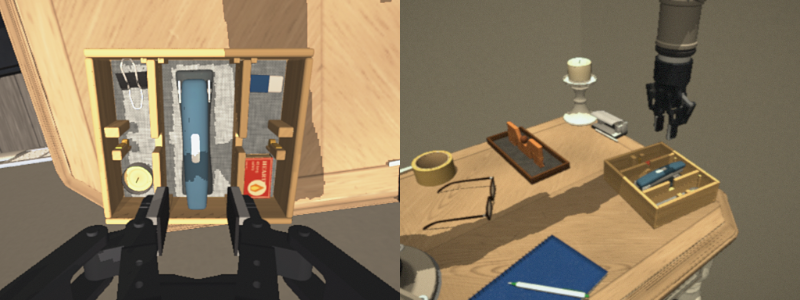

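The stapler lies upright in the middle compartment (left panel, 195,140), the divider stands in the tray (right panel, 525,145), and the cross dividers and small things haven't moved.

```bash
python3 -c "
from bench import r
print(r.hand_in())"
```

```text
the job is handed in; nothing more can be done
None
```

The long divider is standing in the tray and the stapler lies on its base in the middle compartment, with the cross dividers and small things left where they were; the job was handed in at about 36 s and returned no verdict.

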